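# Load the bead shuttle and index it

## Robot

A 6-joint arm with a two-finger parallel gripper is mounted at the origin on the work surface. World frame = base frame: x ahead of the robot, y to its left, z up, the work surface at z = 0. Lengths are in m, angles in rad, forces in N, time in s.
With the tool pointing down it reaches from about 0.25 to 0.775 m from the base axis. Payload 8.9 kg.
Tool frame: the origin (TCP) lies on the centre line of the jaws, within the pads' length; the fingertips stand 8 mm ahead of it and the grasp point (between the pads) lies 11 mm behind it; z points along the fingers, y is the line along which they close (so a half turn about z gives the same grasp; the last joint's range is limited). The gripper opens to 85 mm and grips with 20 to 120 N. Pads are 22 mm wide; open, the fingers measure 114 mm over their backs; the gripper's body (76 mm by 85 mm) begins 54 mm behind the grasp point. The pads swing forward as they close: fully open they stand 13 mm farther back than shut.
Start: joints at [1.056, 0.291, -0.153, 1.127, 0, 1.431], TCP at [0.193, 0.488, 0.239] pointing down, gripper open.
Joint ranges: [-2.52, 2.52], [-0.91, 1.74], [-1.3, 1.37], [-1.96, 2.02], [-1.52, 1.47], [-3.14, 3.14]. Speed limits (rad/s): [2.22, 2.22, 2.79, 3.14, 3.14, 3.14].

## Interface

Orientations are given as [roll, pitch, yaw] about the fixed x, y, z axes, in that order (R = Rz(yaw) Ry(pitch) Rx(roll)).
In Python, from bench import get_state, vision, robot gives the robot as it stands.
- The arm moves only by the tool apply_moves, never from a script. Its argument "rows" is a list of rows, each an object of numbers: "tx", "ty", "tz": the shift along the world's x, y, z scaled (see below); "wx", "wy", "wz": the turn, a rotation vector about the world's x, y, z scaled (see below). In form: [{"tx": .., "ty": .., "tz": .., "wx": .., "wy": .., "wz": ..}, ...]. A call has 1 to 10 rows; each row is the pose to reach, as a shift and turn from the pose commanded when the call began; what a row does not reach only later rows make up. The controller multiplies each number of a shift by 150 mm and each number of a turn by pi/2 rad. A row lasts 1/12 s, in which the tool goes at most 41.7 mm and 7.16 degrees, less where a joint would pass 70% of its speed; a pose out of reach is approached as far as the arm can. A call with a number of a shift or a turn outside -1 to 1 is refused whole. A call with a gripper value outside its range is refused whole. "grip" is the opening, from 0 (shut) to 1 (fully open), set as the call begins (left out, the last holds). The fingers move at their own pace and stop on an object; "squeeze" is the grip in N (left out, the last holds). Time passes only in rows, so rows that repeat a pose let the fingers close. It gives the time, the measured TCP pose, the force, the opening and the grip force at its end, in the units of the state.
- get_state(): the state, without advancing time (a new reading comes with each control period).
- vision.get_image(name): name is "side" or "top"; returns a dict with "img" (480x640x3 uint8, blue, green, red), "fovy" (degrees; the focal length in pixels is half the picture's height over the tangent of half this angle, whatever the lens; pixels are square), "cx", "cy" (the principal point, pixels), "R" (3x3) and "t" (3): a world point X has camera coordinates R X + t. Camera axes: x right, y down, z forward; pixel columns grow to the right and rows downward; lengths in m; the calibration is good to about 2 mm. A picture is of the moment at which its call begins. There is no depth.
- robot.sign_off(): hands the job in; it is judged then, once.
The state is a dict: "time_s": time; "joints": joint angles; "qd": joint speeds; "tau": joint torques, N m; "ee_pos": TCP position; "orientation": TCP orientation; "contact_force": force on the tool from outside, world axes, zero at the start; "moment": the same for the moment, N m; "opening": finger opening in m; "finger_force": force on a finger pad.
Only numpy, scipy, OpenCV 4.12 (cv2) and the standard library are available. Lean on these libraries where they do the work, as an engineer would, in place of code of your own. Each camera call takes 0.05 s, during which the arm holds its last target. There are 200 camera calls.

## Task

Use the upright scoop to take the three ceramic beads out of the wooden tray in one scoopful and tip them all into the shuttle's cup, without touching the beads with the fingers; then stand the scoop back upright on the table and let it go. Then take the shuttle by its upright handle and slide it along the rail until its spring ball clicks into the notch of the brass index plate, and finish there with the handle still held in the fingers and the beads in the cup. Leave everything else where it is.

Things in the scene. Friction and masses are not known exactly. Their poses are not given: they have to be found in the camera images.
- tray_floor (a point): Middle of the inner floor of the wooden bead tray, 4 mm above the table. The inside is 72 mm wide (y); the flat floor runs from x = -70 to +130 mm. At the near (-x) end the floor rises at 50 degrees to 29 mm above the table; the far (+x) end is square. The beads start in the near part (bead centres between x = -60 and +10 mm); the far part is empty.
- tray: The wooden bead tray, fixed to the table, 80 mm wide (y) and 228 mm long, from x = -94 to +134 mm of its origin, which lies at its underside; walls 30 mm high above the table
- bead0_center (a point): Centre of a white ceramic bead, a ball of 18 mm diameter, 10 g, loose in the tray
- bead1_center (a point): Centre of a white ceramic bead, a ball of 18 mm diameter, 10 g, loose in the tray
- bead2_center (a point): Centre of a white ceramic bead, a ball of 18 mm diameter, 10 g, loose in the tray
- scoop_handle (a point): Place to grip on the scoop's upright wooden handle, 100 mm above the scoop's underside; z is up the handle, -x points to the open mouth. The handle is a bar 14 mm thick (x) and 24 mm wide (y); its top is 125 mm above the underside. The scoop stands loose and upright on the table.
- scoop: The whole scoop, about 120 g; origin at its flat underside below the handle's axis. The steel bucket reaches 78 mm to -x from the handle axis (7 mm to +x), is 62 mm wide outside (5 mm clear of the tray's walls each side) and 32 mm high; the floor is 1.5 mm and the walls 2 mm thick, the side walls start 8 mm behind the lip; it is open at the top and at -x.
- scoop_mouth (a point): Middle of the front edge of the scoop's floor, at (-78, 0, -99) mm from the handle point in the scoop's frame, 1 mm above the underside; same axes as the scoop
- shuttle (a joint): How far the shuttle has slid along the rail, in m: 0 at the -y end of the slide, 0.20 at the +y end; it slides with about 1.5 N of friction
- slide: Fixed base of the slide, wood with two steel rods along y, 150 mm (x) by 360 mm (y); origin at the middle of its underside
- cup_floor (a point): Middle of the inner floor of the shuttle's aluminium cup, 31 mm above the table; the cup is open at the top, inside 100 mm (x) by 104 mm (y), walls 37 mm high above this floor and 3 mm thick. The shuttle slides along its own +y.
- shuttle_handle (a point): Place to grip on the shuttle's upright wooden handle, at (0, -77, +54) mm from the cup_floor point; a bar 14 mm thick (x) and 24 mm wide (y); its top is 20 mm above this point, which is 85 mm above the table
- plunger (a point): Point on the axis of the spring ball plunger (12 mm steel ball under a 16 mm tube) on the -x side of the shuttle, at (-62, 0, -19) mm from the cup_floor point, level with the notch point. The ball is seated when this point and the notch point coincide along y.
- notch (a point): Centre of the notch in the brass index plate, at the plate's underside; y is along the rail. The notch is 10 mm wide along y. Let free within about 3 mm of its middle, the shuttle is pulled to the middle by the ball; pushing it out takes about 8 to 12 N.
- index_plate: Brass index plate fixed on the slide's base, on its -x side, 56 mm along y, 18 mm wide, 5 mm high; origin below the notch. On either side of the notch are 8 mm of flat and then a 15 mm ramp down, which takes 3 to 4 N to climb. Where the plate sits along the rail differs from case to case.
- strainer_a: Bystander, to be left alone: copper tea strainer with wire handle, lying flat in front of the tray
- strainer_b: Bystander, to be left alone: steel tea strainer with wire handle, lying flat beyond the slide
- caddy: Bystander, to be left alone: white ceramic tea caddy, 80 mm across, 100 mm tall
- mug: Bystander, to be left alone: blue ceramic mug, 80 mm across, 85 mm tall
- kettle: Bystander, to be left alone: small dark kettle with a side handle, about 85 mm across and 82 mm tall
- carton: Bystander, to be left alone: small cardboard box, 85 x 85 x 75 mm
Not all that is in view belongs to the job. What is shaped like the scoop but purple is not meant.

How it is judged:
By the outcome, as a careful person would: the job done as asked, in the order asked, and still so for the second after the job is handed in, while the arm keeps its last pose, push and grip.
It also fails if it takes over 72 s, if anything falls off the work surface, if the arm or the gripper's body presses on something with over 40 N, if the wrist force passes 120 N, or if a joint passes its speed limit or range.

## Working session

There is one attempt and no reset: what is moved stays moved. The work goes in short steps, Python scripts to look and compute and a tool call to move; the robot and the scene stay as the last step left them, time stands still between calls to the robot, and variables do not carry over. Pictures are saved under pics/ and viewed, at most 10 in all, crops included, and the job is handed in when it is done.

Besides the shell and the picture viewer there is one more tool, called after "Request:" in YAML: its name, and indented under it one key for each argument. apply_moves: Moves the arm, as the interface text tells. Shifts and turns lie within -1 to 1; 1 stands for 150 mm of shift or pi/2 rad of turn. Its arguments: {"type":"object","properties":{"rows":{"type":"array"},"grip":{"type":"number"},"squeeze":{"type":"number"}},"required":["rows"]}

```bash
mkdir -p pics; ls; python3 - <<'E'
from bench import get_state, vision, robot
import cv2,numpy as np
s=get_state();print(s)
for n in("top","side"):
    d=vision.get_image(n);cv2.imwrite(f"pics/{n}0.png",d["img"]);print(n,d["fovy"],d["cx"],d["cy"],d["R"],d["t"])
E
```

```text
pics
{'time_s': 0.0, 'joints': array([ 1.05570008e+00,  2.91290137e-01, -1.54141606e-01,  1.12671868e+00,
        6.00751625e-06,  1.43149333e+00]), 'qd': array([0.00104038, 0.00187722, 0.00268764, 0.00292703, 0.00124444,
       0.0002128 ]), 'tau': array([-2.00069044e-03, -5.37143147e+01,  3.31373513e+01,  1.57344370e-02,
       -3.82076123e-04,  9.54621214e-06]), 'ee_pos': array([0.19245513, 0.48797401, 0.23872149]), 'orientation': array([-3.14025251e+00, -1.93969013e-04,  2.76579927e+00]), 'contact_force': array([-0.56627942,  0.24765027, -0.93286528]), 'moment': array([-0.02893571,  0.03574951,  0.01961581]), 'finger_force': 0.0, 'opening': 0.08559926187341392}
top 55.11509437303711 326.5856356993078 239.74098789406193 [[-3.05100071e-03 -9.99831476e-01  1.81027775e-02]
 [-9.93023599e-01  8.95324975e-04 -1.17912382e-01]
 [ 1.17876303e-01 -1.83362360e-02 -9.92858983e-01]] [-0.06854288  0.59117214  1.14057878]
side 50.24628494844656 315.00182159505533 239.24825479858055 [[-0.82155056 -0.57008906 -0.00728969]
 [-0.44552467  0.6499151  -0.61572569]
 [ 0.35575616 -0.50260205 -0.78792686]] [0.44883413 0.33567856 0.89795006]
```

View pics/top0.png

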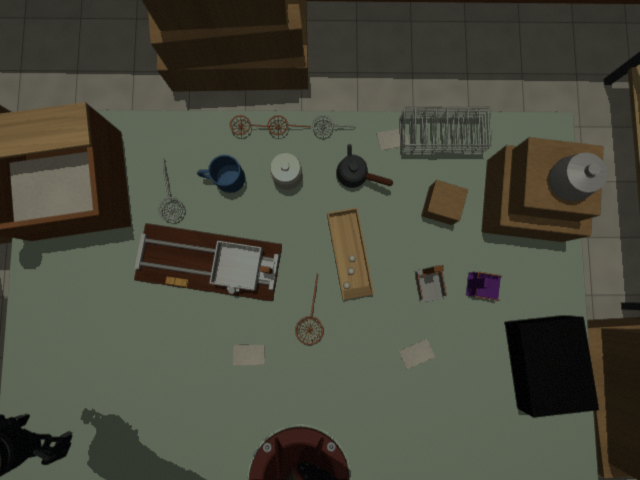

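View pics/side0.png

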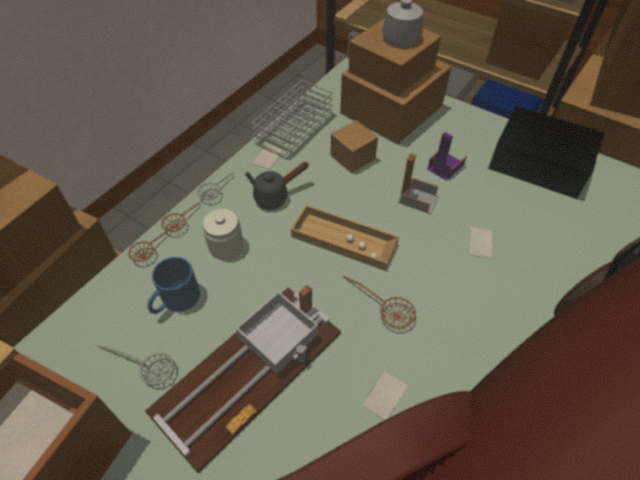

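The pictures show the tray at top (350,254) with beads at about (352,260), (352,271) and (347,286). Handles that could be mistaken for the scoop's:
- grey scoop with a wooden handle: top (430,285), side (418,190)
- purple look-alike: top (484,286), side (447,158)
- shuttle handle: top (265,268)

By the description I choose the grey scoop. Next I take close crops.

```bash
python3 - <<'E'
import cv2,numpy as np
t=cv2.imread("pics/top0.png");s=cv2.imread("pics/side0.png")
def crop(im,x0,y0,x1,y1,k):
    c=cv2.resize(im[y0:y1,x0:x1],None,fx=k,fy=k,interpolation=cv2.INTER_CUBIC);c=cv2.convertScaleAbs(c,alpha=1.5)
    for x in range((x0+9)//10*10,x1,10):
        cv2.line(c,(int((x-x0+.5)*k),0),(int((x-x0+.5)*k),6 if x%50 else 14),(0,255,255),1)
        if x%20==0: cv2.putText(c,str(x),(int((x-x0)*k)-8,20),0,.35,(0,0,255),1)
    for y in range((y0+9)//10*10,y1,10):
        cv2.line(c,(0,int((y-y0+.5)*k)),(6,int((y-y0+.5)*k)),(0,255,255),1)
        if y%20==0: cv2.putText(c,str(y),(8,int((y-y0)*k)+4),0,.35,(0,0,255),1)
    return c
cv2.imwrite("pics/c1.png",crop(t,322,202,454,308,5.6))
cv2.imwrite("pics/c2.png",crop(t,130,218,290,305,5))
E
```

```text
(no output)
```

View pics/c1.png

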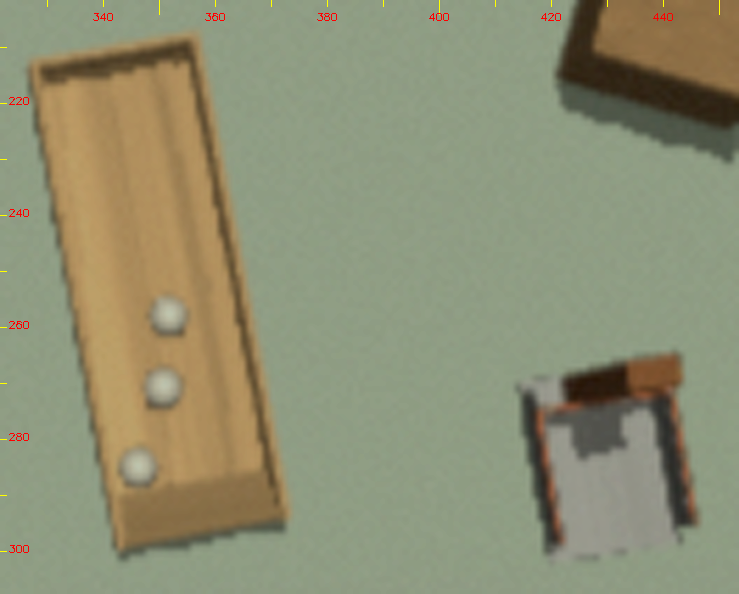

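View pics/c2.png

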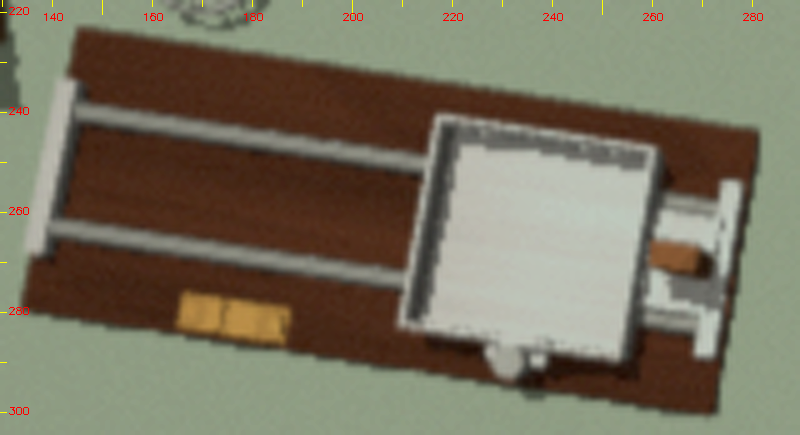

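```bash
cat > h.py <<'E'
import numpy as np,cv2
from scipy.optimize import least_squares
from bench import get_state,vision
CAM={}
def cam(n,d=None):
    import pickle,os
    if not os.path.exists('cam.pkl'):
        pickle.dump({m:{k:v for k,v in vision.get_image(m).items() if k!='img'} for m in('top','side')},open('cam.pkl','wb'))
    return pickle.load(open('cam.pkl','rb'))[n]
def proj(n,X):
    c=cam(n);f=240/np.tan(np.radians(c['fovy']/2));p=np.atleast_2d(X)@np.array(c['R']).T+c['t']
    return p[:,:2]/p[:,2:]*f+[c['cx'],c['cy']]
def back(n,uv,z):
    c=cam(n);f=240/np.tan(np.radians(c['fovy']/2));R=np.array(c['R']);C=-R.T@c['t']
    d=R.T@np.array([(uv[0]-c['cx'])/f,(uv[1]-c['cy'])/f,1]);return C+d*(z-C[2])/d[2]
def T(p,L):
    L=np.atleast_2d(L).astype(float);c,s=np.cos(p[2]),np.sin(p[2])
    return np.c_[p[0]+c*L[:,0]-s*L[:,1],p[1]+s*L[:,0]+c*L[:,1],L[:,2]]
def fit(n,L,uv,p0):
    r=least_squares(lambda p:(proj(n,T(p,L))-uv).ravel(),p0,x_scale=[.01,.01,.1]);return r.x,r.fun.reshape(-1,2)
E
python3 - <<'E'
from h import *
import cv2
np.set_printoptions(precision=4,suppress=True)
c1=lambda a:np.array(a)/5.6+[322-.5,202-.5]
c2=lambda a:np.array(a)/5+[130-.5,218-.5]
tr,e=fit('top',[[.134,.04,.03],[.134,-.04,.03],[-.094,-.04,.03],[-.094,.04,.03]],c1([[31,62],[199,35],[287,518],[117,550]]),[.5,-.05,0]);print('tray',tr,e)
for b in [(168,316),(163,388),(138,467)]:
    p=back('top',c1(b),.013);d=p[:2]-tr[:2];c,s=np.cos(tr[2]),np.sin(tr[2]);print('bead',p,c*d[0]+s*d[1],-s*d[0]+c*d[1])
sc,e=fit('top',[[-.078,.031,.001],[-.078,-.031,.001],[0,0,.125],[.007,.031,.032],[-.07,-.031,.032]],c1([[547,555],[683,543],[655,374],[518,385],[695,525]]),[.45,-.25,0]);print('scoop',sc,e)
sh,e=fit('top',[[.053,.055,.068],[.053,-.055,.068],[-.053,-.055,.068],[-.053,.055,.068]],c2([[437,114],[660,148],[628,362],[400,327]]),[.5,.2,0]);print('cup',sh,e)
pl,e=fit('top',[[.009,.028,.013],[.009,-.028,.013],[-.009,-.028,.013],[-.009,.028,.013]],c2([[182,291],[290,308],[285,345],[178,330]]),[.45,.3,0]);print('plate',pl,e)
c,s=np.cos(sh[2]),np.sin(sh[2]);d=pl[:2]-sh[:2];print('plate in shuttle frame',c*d[0]+s*d[1],-s*d[0]+c*d[1])
print('handle',T(sh,[[0,-.077,.105]]),proj('top',T(sh,[[0,-.077,.105]])))
np.save('poses.npy',[tr,sc,sh,pl])
im=cv2.imread('pics/side0.png');k=2.5;x0,y0=140,130
im=cv2.convertScaleAbs(cv2.resize(im[y0:y0+340,x0:x0+310],None,fx=k*.7,fy=k*.7,interpolation=cv2.INTER_CUBIC),alpha=1.4);k*=.7
def poly(P,col):
    u=((proj('side',P)-[x0,y0]+.5)*k).astype(int);cv2.polylines(im,[u.reshape(-1,1,2)],True,col,1)
def box(p,x,y,z,col): poly(T(p,[[x[0],y[0],z],[x[1],y[0],z],[x[1],y[1],z],[x[0],y[1],z]]),col)
box(tr,(-.094,.134),(-.04,.04),.03,(0,0,255));box(sc,(-.078,.007),(-.031,.031),.001,(0,0,255));box(sc,(-.007,.007),(-.012,.012),.125,(255,0,0))
box(sh,(-.053,.053),(-.055,.055),.068,(0,0,255));box(sh,(-.007,.007),(-.089,-.065),.105,(255,0,0));box(pl,(-.009,.009),(-.028,.028),.015,(0,0,255))
cv2.imwrite('pics/ov.png',im)
E
```

```text
tray [ 0.5377 -0.1324  0.1685] [[-0.2634 -0.2083]
 [ 0.1121 -0.4786]
 [ 0.4009  0.4678]
 [-0.2486  0.1848]]
bead [ 0.5461 -0.1347  0.013 ] 0.007931568614682307 -0.003667683459340161
bead [ 0.5127 -0.1321  0.013 ] -0.024510755182483055 0.004517156781418529
bead [ 0.4764 -0.1202  0.013 ] -0.058327151452237096 0.022299706556654645
scoop [ 0.5132 -0.3288  0.1729] [[ 0.379   1.699 ]
 [-0.6704 -0.3675]
 [-1.0804 -0.3114]
 [ 1.6303 -0.7889]
 [-0.1726 -0.1792]]
cup [ 0.5249  0.1547 -0.147 ] [[ 0.4559  0.2474]
 [-0.1651 -0.1295]
 [-0.7079 -0.3069]
 [ 0.4185  0.2015]]
plate [ 0.487   0.3157 -0.1435] [[ 0.1734  0.4738]
 [ 0.1834  0.1515]
 [-0.0534 -0.2704]
 [-0.3028 -0.3533]]
plate in shuttle frame -0.06110381970719005 0.1537949666358922
handle [[0.5137 0.0785 0.105 ]] [[265.0008 268.6189]]
```

View pics/ov.png

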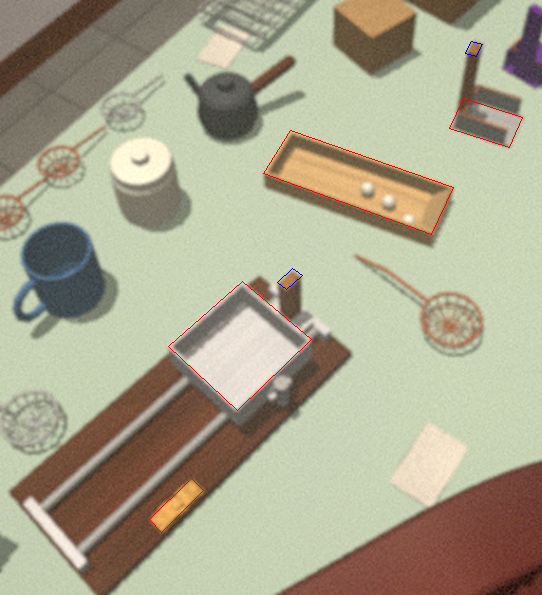

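The top-view fit overlaid on the side view lands on the tray, scoop, cup, handle and plate to within about 1 px. The sizes and the plunger/plate offset (-61 against -62 mm) agree too. So the scoop is at (0.513, -0.329) with yaw 0.17. The bead fits fall inside the tray, with centres 8, -25 and -58 mm along it. I'm moving over the scoop handle now.

Request:
apply_moves:
  rows:
    - {"tx": 0.3,"ty": -0.25,"wz": -0.06}
    - {"tx": 0.55,"ty": -0.5,"wz": -0.12}
    - {"tx": 0.8,"ty": -0.75,"wz": -0.18}
    - {"tx": 1,"ty": -1,"wz": -0.22}
    - {"tx": 1,"ty": -1,"wz": -0.22}
  grip: 1
  squeeze: 60

```text
invalid input at $.rows[0]: expected keys tx, ty, tz, wx, wy, wz
```

Request:
apply_moves:
  rows:
    - {"tx": 0.25,"ty": -0.25,"wz": -0.06}
    - {"tx": 0.5,"ty": -0.5,"wz": -0.12}
    - {"tx": 0.75,"ty": -0.75,"wz": -0.18}
    - {"tx": 0.9,"ty": -1,"wz": -0.22}
    - {"tx": 0.9,"ty": -1,"wz": -0.22}

```text
invalid input at $.rows[0]: expected keys tx, ty, tz, wx, wy, wz
```

Request:
apply_moves:
  rows:
    - {"tx": 0.05,"ty": -0.27,"wz": -0.06}
    - {"tx": 0.1,"ty": -0.54,"wz": -0.12}
    - {"tx": 0.1,"ty": -0.8,"wz": -0.18}
    - {"tx": 0.1,"ty": -1,"wz": -0.21}
    - {"tx": 0.1,"ty": -1,"wz": -0.21}

```text
invalid input at $.rows[0]: expected keys tx, ty, tz, wx, wy, wz
```

Request:
apply_moves:
  rows:
    - {"ty": -0.27}
    - {"ty": -0.54}
    - {"ty": -0.8}
    - {"ty": -1}
    - {"ty": -1}

```text
invalid input at $.rows[0]: expected keys tx, ty, tz, wx, wy, wz
```

Request:
apply_moves:
  rows:
    - {"ty": -0.27}
    - {"ty": -0.54}
    - {"ty": -0.8}
    - {"ty": -1}
    - {"ty": -1}

```text
invalid input at $.rows[0]: expected keys tx, ty, tz, wx, wy, wz
```

All six keys are needed in every row.

Request:
apply_moves:
  rows:
    - {"tx": 0.3,"ty": -0.25,"tz": 0,"wx": 0,"wy": 0,"wz": -0.06}
    - {"tx": 0.55,"ty": -0.5,"tz": 0,"wx": 0,"wy": 0,"wz": -0.12}
    - {"tx": 0.8,"ty": -0.75,"tz": 0,"wx": 0,"wy": 0,"wz": -0.18}
    - {"tx": 1,"ty": -1,"tz": 0,"wx": 0,"wy": 0,"wz": -0.22}
    - {"tx": 1,"ty": -1,"tz": 0,"wx": 0,"wy": 0,"wz": -0.22}
  grip: 1
  squeeze: 60

```text
time_s: 0.62
ee_pos: [0.3408, 0.3399, 0.2393]
orientation: [3.141, 0.0, 2.417]
contact_force: [1.2, 0.6, 0.1]
opening: 0.0854
finger_force: 0.0
```

Request:
apply_moves:
  rows:
    - {"tx": 0.25,"ty": -0.25,"tz": 0,"wx": 0,"wy": 0,"wz": -0.06}
    - {"tx": 0.5,"ty": -0.5,"tz": 0,"wx": 0,"wy": 0,"wz": -0.12}
    - {"tx": 0.75,"ty": -0.75,"tz": 0,"wx": 0,"wy": 0,"wz": -0.18}
    - {"tx": 0.9,"ty": -1,"tz": 0,"wx": 0,"wy": 0,"wz": -0.22}
    - {"tx": 0.9,"ty": -1,"tz": 0,"wx": 0,"wy": 0,"wz": -0.22}

```text
time_s: 1.03
ee_pos: [0.4764, 0.1891, 0.2392]
orientation: [3.141, 0.0, 2.07]
contact_force: [0.7, 0.7, 0.9]
opening: 0.0856
finger_force: 0.0
```

Request:
apply_moves:
  rows:
    - {"tx": 0.05,"ty": -0.27,"tz": 0,"wx": 0,"wy": 0,"wz": -0.06}
    - {"tx": 0.1,"ty": -0.54,"tz": 0,"wx": 0,"wy": 0,"wz": -0.12}
    - {"tx": 0.1,"ty": -0.8,"tz": 0,"wx": 0,"wy": 0,"wz": -0.18}
    - {"tx": 0.1,"ty": -1,"tz": 0,"wx": 0,"wy": 0,"wz": -0.21}
    - {"tx": 0.1,"ty": -1,"tz": 0,"wx": 0,"wy": 0,"wz": -0.21}

```text
time_s: 1.45
ee_pos: [0.49, 0.0368, 0.2391]
orientation: [-3.141, 0.002, 1.737]
contact_force: [0.0, -0.0, 0.6]
opening: 0.0856
finger_force: 0.0
```

Request:
apply_moves:
  rows:
    - {"tx": 0,"ty": -0.27,"tz": 0,"wx": 0,"wy": 0,"wz": 0}
    - {"tx": 0,"ty": -0.54,"tz": 0,"wx": 0,"wy": 0,"wz": 0}
    - {"tx": 0,"ty": -0.8,"tz": 0,"wx": 0,"wy": 0,"wz": 0}
    - {"tx": 0,"ty": -1,"tz": 0,"wx": 0,"wy": 0,"wz": 0}
    - {"tx": 0,"ty": -1,"tz": 0,"wx": 0,"wy": 0,"wz": 0}

```text
time_s: 1.87
ee_pos: [0.4901, -0.1129, 0.2391]
orientation: [-3.142, 0.002, 1.741]
contact_force: [-0.2, -0.4, -1.3]
opening: 0.0853
finger_force: 0.0
```

Request:
apply_moves:
  rows:
    - {"tx": 0,"ty": -0.27,"tz": 0,"wx": 0,"wy": 0,"wz": 0}
    - {"tx": 0,"ty": -0.54,"tz": 0,"wx": 0,"wy": 0,"wz": 0}
    - {"tx": 0,"ty": -0.8,"tz": 0,"wx": 0,"wy": 0,"wz": 0}
    - {"tx": 0,"ty": -1,"tz": 0,"wx": 0,"wy": 0,"wz": 0}
    - {"tx": 0,"ty": -1,"tz": 0,"wx": 0,"wy": 0,"wz": 0}

```text
time_s: 2.28
ee_pos: [0.4901, -0.263, 0.2388]
orientation: [-3.142, 0.002, 1.742]
contact_force: [-0.3, 0.3, -0.1]
opening: 0.0854
finger_force: 0.0
```

Request:
apply_moves:
  rows:
    - {"tx": 0.154,"ty": -0.22,"tz": 0,"wx": 0,"wy": 0,"wz": 0}
    - {"tx": 0.154,"ty": -0.44,"tz": 0,"wx": 0,"wy": 0,"wz": 0}
    - {"tx": 0.154,"ty": -0.44,"tz": 0,"wx": 0,"wy": 0,"wz": 0}
    - {"tx": 0.154,"ty": -0.44,"tz": -0.2,"wx": 0,"wy": 0,"wz": 0}
    - {"tx": 0.154,"ty": -0.44,"tz": -0.4,"wx": 0,"wy": 0,"wz": 0}
    - {"tx": 0.154,"ty": -0.44,"tz": -0.5,"wx": 0,"wy": 0,"wz": 0}
    - {"tx": 0.154,"ty": -0.44,"tz": -0.5,"wx": 0,"wy": 0,"wz": 0}

```text
time_s: 2.87
ee_pos: [0.5114, -0.322, 0.1605]
orientation: [-3.137, -0.005, 1.746]
contact_force: [0.1, 0.7, -0.5]
opening: 0.0856
finger_force: 0.0
```

```bash
python3 - <<'E'
from h import *
s=get_state();print(s['ee_pos'],s['joints'])
o=[]
for n,(x0,y0) in dict(top=(380,220),side=(360,120)).items():
    d=vision.get_image(n)['img'];o.append(cv2.convertScaleAbs(cv2.resize(d[y0:y0+100,x0:x0+100],None,fx=4,fy=4,interpolation=cv2.INTER_CUBIC),alpha=1.6))
    p=proj(n,np.r_[s['ee_pos']]);cv2.circle(o[-1],tuple(((p[0]-[x0,y0]+.5)*4).astype(int)),3,(0,0,255),1)
cv2.imwrite('pics/g1.png',np.hstack(o))
E
```

```text
[ 0.51140099 -0.32197311  0.16053889] [-6.82988263e-01  4.96372211e-01 -5.29445858e-02  1.02818948e+00
  3.19047673e-04  7.12985370e-01]
```

View pics/g1.png

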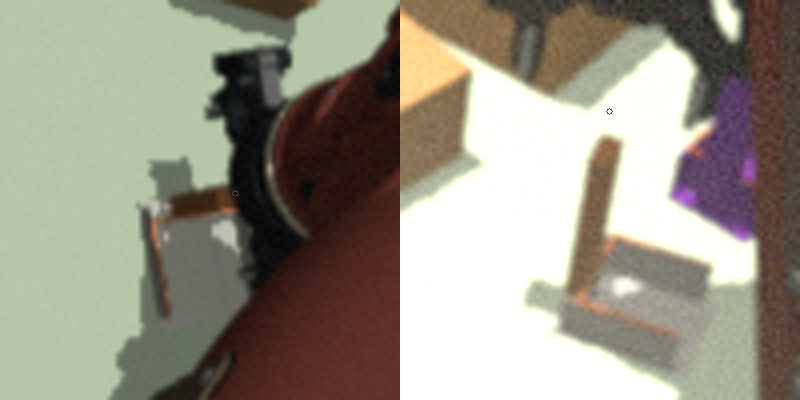

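The crop shows the open fingers above the wooden handle of the grey scoop. The projected TCP (side, about (412,147)) sits right over the handle top. I'll descend and grip.

Request:
apply_moves:
  rows:
    - {"tx": 0,"ty": 0,"tz": 0,"wx": 0,"wy": 0,"wz": 0}
    - {"tx": 0,"ty": 0,"tz": -0.2,"wx": 0,"wy": 0,"wz": 0}
    - {"tx": 0,"ty": 0,"tz": -0.4,"wx": 0,"wy": 0,"wz": 0}
    - {"tx": 0,"ty": 0,"tz": -0.5,"wx": 0,"wy": 0,"wz": 0}
    - {"tx": 0,"ty": 0,"tz": -0.5,"wx": 0,"wy": 0,"wz": 0}
    - {"tx": 0,"ty": 0,"tz": -0.5,"wx": 0,"wy": 0,"wz": 0}

```text
time_s: 3.47
ee_pos: [0.5135, -0.3247, 0.0903]
orientation: [3.141, 0.001, 1.745]
contact_force: [1.2, 0.2, 0.2]
opening: 0.0857
finger_force: 0.0
```

```bash
python3 -c "
from bench import get_state
s=get_state();print(s['ee_pos'],s['orientation'],s['contact_force'])"
```

```text
[ 0.51349657 -0.32470623  0.09032751] [3.14111841e+00 5.05388405e-04 1.74494156e+00] [1.17385836 0.17328    0.19169438]
```

Request:
apply_moves:
  rows:
    - {"tx": 0,"ty": -0.025,"tz": 0,"wx": 0,"wy": 0,"wz": 0}
    - {"tx": 0,"ty": -0.025,"tz": 0,"wx": 0,"wy": 0,"wz": 0}

```text
time_s: 3.63
ee_pos: [0.5143, -0.3298, 0.0915]
orientation: [3.139, 0.003, 1.745]
contact_force: [0.4, -0.6, 0.3]
opening: 0.0856
finger_force: 0.0
```

Request:
apply_moves:
  rows:
    - {"tx": 0,"ty": 0,"tz": 0,"wx": 0,"wy": 0,"wz": 0}
    - {"tx": 0,"ty": 0,"tz": 0,"wx": 0,"wy": 0,"wz": 0}
    - {"tx": 0,"ty": 0,"tz": 0,"wx": 0,"wy": 0,"wz": 0}
    - {"tx": 0,"ty": 0,"tz": 0,"wx": 0,"wy": 0,"wz": 0}
    - {"tx": 0,"ty": 0,"tz": 0,"wx": 0,"wy": 0,"wz": 0}
    - {"tx": 0,"ty": 0,"tz": 0,"wx": 0,"wy": 0,"wz": 0}
    - {"tx": 0,"ty": 0,"tz": 0,"wx": 0,"wy": 0,"wz": 0}
    - {"tx": 0,"ty": 0,"tz": 0,"wx": 0,"wy": 0,"wz": 0}
  grip: 0
  squeeze: 60

```text
time_s: 4.3
ee_pos: [0.513, -0.3284, 0.0894]
orientation: [-3.141, 0.0, 1.745]
contact_force: [-1.7, -0.3, 2.1]
opening: 0.0132
finger_force: 58.7
```

The scoop is gripped: opening 13 mm, 59 N. I'll lift it 100 mm and carry it over the empty far part of the tray.

Request:
apply_moves:
  rows:
    - {"tx": 0,"ty": 0,"tz": 0.1,"wx": 0,"wy": 0,"wz": 0}
    - {"tx": 0,"ty": 0,"tz": 0.25,"wx": 0,"wy": 0,"wz": 0}
    - {"tx": 0,"ty": 0,"tz": 0.45,"wx": 0,"wy": 0,"wz": 0}
    - {"tx": 0,"ty": 0.1,"tz": 0.6,"wx": 0,"wy": 0,"wz": 0}
    - {"tx": 0,"ty": 0.3,"tz": 0.67,"wx": 0,"wy": 0,"wz": 0}
    - {"tx": 0.05,"ty": 0.5,"tz": 0.67,"wx": 0,"wy": 0,"wz": 0}
    - {"tx": 0.2,"ty": 0.7,"tz": 0.67,"wx": 0,"wy": 0,"wz": 0}
    - {"tx": 0.4,"ty": 0.9,"tz": 0.67,"wx": 0,"wy": 0,"wz": 0}
    - {"tx": 0.5,"ty": 1,"tz": 0.67,"wx": 0,"wy": 0,"wz": 0}

```text
time_s: 5.05
ee_pos: [0.59, -0.1751, 0.1899]
orientation: [3.14, -0.001, 1.746]
contact_force: [-0.0, 0.0, -1.7]
opening: 0.0132
finger_force: 58.9
```

Request:
apply_moves:
  rows:
    - {"tx": 0.15,"ty": 0.15,"tz": 0,"wx": 0,"wy": 0,"wz": 0}
    - {"tx": 0.3,"ty": 0.3,"tz": 0,"wx": 0,"wy": 0,"wz": 0}
    - {"tx": 0.35,"ty": 0.424,"tz": 0,"wx": 0,"wy": 0,"wz": 0}
    - {"tx": 0.353,"ty": 0.424,"tz": 0,"wx": 0,"wy": 0,"wz": 0}
    - {"tx": 0.353,"ty": 0.424,"tz": 0,"wx": 0,"wy": 0,"wz": 0}
    - {"tx": 0.353,"ty": 0.424,"tz": 0,"wx": 0,"wy": 0,"wz": 0}

```text
time_s: 5.55
ee_pos: [0.6406, -0.1149, 0.1894]
orientation: [-3.141, -0.0, 1.745]
contact_force: [-0.0, -0.9, -1.0]
opening: 0.013
finger_force: 59.0
```

```bash
cat >> h.py <<'E'
def traypos():
    from scipy.spatial.transform import Rotation as Ro
    tr=np.load('poses.npy')[0];s=get_state();R=Ro.from_euler('xyz',s['orientation']).as_matrix()
    g=s['ee_pos']-.011*R[:,2]           # grasp point
    u=g+.1*R[:,2]; m=u+(-R[:,1]*.078)   # underside, mouth (tool y = scoop +x)
    c,q=np.cos(tr[2]),np.sin(tr[2]);f=lambda p:np.round(1e3*np.array([c*(p[0]-tr[0])+q*(p[1]-tr[1]),-q*(p[0]-tr[0])+c*(p[1]-tr[1]),p[2]]),1)
    return dict(t=round(s['time_s'],2),under=f(u),mouth=f(m),yawerr=round(s['orientation'][2]-np.pi/2-tr[2],4),F=np.round(s['contact_force'],1),q=np.round(s['joints'],2),ee=s['ee_pos'],ori=s['orientation'])
E
python3 - <<'E'
from h import *
print(traypos())
o=[]
for n,(x0,y0) in dict(top=(310,180),side=(270,130)).items():
    d=vision.get_image(n)['img'];o.append(cv2.convertScaleAbs(cv2.resize(d[y0:y0+150,x0:x0+130],None,fx=3,fy=3,interpolation=cv2.INTER_CUBIC),alpha=1.5))
cv2.imwrite('pics/g2.png',np.hstack(o))
E
```

```text
{'t': 5.55, 'under': array([104.3,   0. , 100.4]), 'mouth': array([ 26.3,  -0.4, 100.5]), 'yawerr': np.float64(0.0057), 'F': array([-0. , -0.9, -1. ]), 'q': array([-0.29,  0.56,  0.14,  1.15, -0.  ,  1.11]), 'ee': array([ 0.64056683, -0.11491245,  0.18939855]), 'ori': array([-3.14073144e+00, -1.09493983e-04,  1.74496131e+00])}
```

View pics/g2.png

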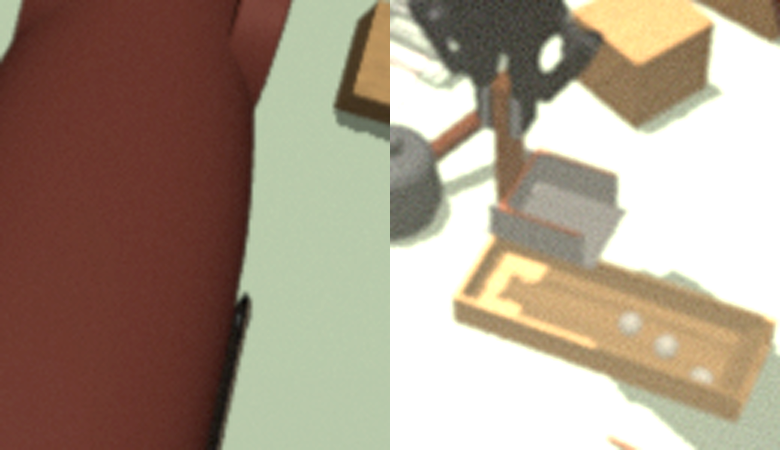

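```bash
python3 - <<'E'
from h import *
s=get_state();sc=[s['ee_pos'][0],s['ee_pos'][1],s['orientation'][2]-np.pi/2]
def pr(L):
    P=T(sc,[L])+[0,0,.1004];return ((proj('side',P)[0]-[270,130]+.5)*3+[390,0]).round(0)
for n,L in dict(lipL=(-.078,.031,0),lipR=(-.078,-.031,0),rearL_top=(.007,.031,.032),rearR_top=(.007,-.031,.032),frontRtop=(-.07,-.031,.032),frontLtop=(-.07,.031,.032),htop=(0,0,.125)).items():print(n,pr(L))
o=[]
d=vision.get_image('side')['img'][160:240,290:370];o=cv2.convertScaleAbs(cv2.resize(d,None,fx=7,fy=7,interpolation=cv2.INTER_CUBIC),alpha=1.5)
for L in [(-.078,.031,0),(-.078,-.031,0),(.007,.031,.032),(.007,-.031,.032),(-.07,-.031,.032),(-.07,.031,.032),(.007,.031,0)]:
    u=(proj('side',T(sc,[L])+[0,0,.1004])[0]-[290,160]+.5)*7;cv2.circle(o,tuple(u.astype(int)),4,(0,0,255),1)
cv2.imwrite('pics/g3.png',o)
E
```

```text
lipL [592. 273.]
lipR [626. 213.]
rearL_top [481. 205.]
rearR_top [518. 146.]
frontRtop [618. 179.]
frontLtop [583. 239.]
htop [507.  80.]
```

View pics/g3.png

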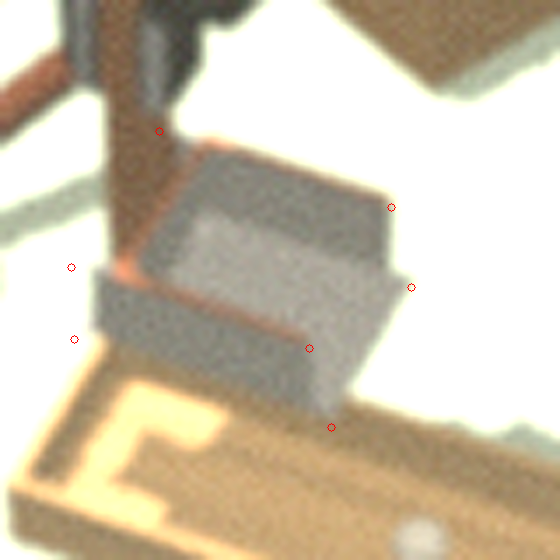

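The predicted mouth and front wall points match the picture to about 1 mm. Only the rear walls end nearer the handle than I modelled, which explains the earlier residual. I'll lower the scoop into the empty part.

Request:
apply_moves:
  rows:
    - {"tx": 0,"ty": 0,"tz": -0.15,"wx": 0,"wy": 0,"wz": 0}
    - {"tx": 0,"ty": 0,"tz": -0.3,"wx": 0,"wy": 0,"wz": 0}
    - {"tx": 0,"ty": 0,"tz": -0.45,"wx": 0,"wy": 0,"wz": 0}
    - {"tx": 0,"ty": 0,"tz": -0.55,"wx": 0,"wy": 0,"wz": 0}
    - {"tx": 0,"ty": 0,"tz": -0.6,"wx": 0,"wy": 0,"wz": 0}
    - {"tx": 0,"ty": 0,"tz": -0.633,"wx": 0,"wy": 0,"wz": -0.004}
    - {"tx": 0,"ty": 0,"tz": -0.633,"wx": 0,"wy": 0,"wz": -0.004}
    - {"tx": 0,"ty": 0,"tz": -0.633,"wx": 0,"wy": 0,"wz": -0.004}

```text
time_s: 6.37
ee_pos: [0.6414, -0.1151, 0.0957]
orientation: [3.141, 0.001, 1.738]
contact_force: [0.7, -0.3, -1.1]
opening: 0.0134
finger_force: 58.8
```

```bash
python3 -c "
from h import *
print(traypos())"
```

```text
{'t': 6.37, 'under': array([105.3,  -0.4,   6.7]), 'mouth': array([27.3, -0.3,  6.6]), 'yawerr': np.float64(-0.0012), 'F': array([ 0.7, -0.3, -1.1]), 'q': array([-0.29,  0.63, -0.  ,  0.94, -0.  ,  1.11]), 'ee': array([ 0.64142556, -0.1151299 ,  0.09570456]), 'ori': array([3.14058062e+00, 5.15640572e-04, 1.73805558e+00])}
```

Request:
apply_moves:
  rows:
    - {"tx": 0,"ty": 0,"tz": -0.008,"wx": 0,"wy": 0,"wz": 0}
    - {"tx": 0,"ty": 0,"tz": -0.01,"wx": 0,"wy": 0,"wz": 0}
    - {"tx": 0,"ty": 0,"tz": -0.01,"wx": 0,"wy": 0,"wz": 0}

```text
time_s: 6.62
ee_pos: [0.6413, -0.1148, 0.094]
orientation: [3.141, 0.0, 1.739]
contact_force: [-0.0, 0.7, -2.2]
opening: 0.0132
finger_force: 58.8
```

```bash
python3 -c "
from h import *
print(traypos())"
```

```text
{'t': 6.62, 'under': array([105.3,  -0. ,   5. ]), 'mouth': array([27.3,  0. ,  4.9]), 'yawerr': np.float64(-0.0007), 'F': array([-0. ,  0.7, -2.2]), 'q': array([-0.29,  0.63, -0.  ,  0.94, -0.  ,  1.11]), 'ee': array([ 0.64134721, -0.11479229,  0.0939983 ]), 'ori': array([3.14069251e+00, 4.51041068e-04, 1.73855389e+00])}
```

Request:
apply_moves:
  rows:
    - {"tx": -0.04,"ty": -0.006,"tz": 0,"wx": 0,"wy": 0,"wz": 0}
    - {"tx": -0.09,"ty": -0.011,"tz": 0,"wx": 0,"wy": 0,"wz": 0}
    - {"tx": -0.14,"ty": -0.016,"tz": 0,"wx": 0,"wy": 0,"wz": 0}
    - {"tx": -0.19,"ty": -0.021,"tz": 0,"wx": 0,"wy": 0,"wz": 0}
    - {"tx": -0.24,"ty": -0.027,"tz": 0,"wx": 0,"wy": 0,"wz": 0}
    - {"tx": -0.29,"ty": -0.035,"tz": 0,"wx": 0,"wy": 0,"wz": 0}
    - {"tx": -0.34,"ty": -0.044,"tz": 0,"wx": 0,"wy": 0,"wz": 0}
    - {"tx": -0.39,"ty": -0.052,"tz": 0,"wx": 0,"wy": 0,"wz": 0}
    - {"tx": -0.44,"ty": -0.061,"tz": 0,"wx": 0,"wy": 0,"wz": 0}

```text
time_s: 7.37
ee_pos: [0.5742, -0.124, 0.0934]
orientation: [3.141, 0.0, 1.738]
contact_force: [0.3, 0.1, -1.3]
opening: 0.0135
finger_force: 58.9
```

Request:
apply_moves:
  rows:
    - {"tx": -0.04,"ty": -0.007,"tz": 0,"wx": 0,"wy": 0,"wz": 0}
    - {"tx": -0.08,"ty": -0.014,"tz": 0,"wx": 0,"wy": 0,"wz": 0}
    - {"tx": -0.12,"ty": -0.021,"tz": 0,"wx": 0,"wy": 0,"wz": 0}
    - {"tx": -0.15,"ty": -0.026,"tz": 0,"wx": 0,"wy": 0,"wz": 0}
    - {"tx": -0.165,"ty": -0.028,"tz": 0,"wx": 0,"wy": 0,"wz": 0}
    - {"tx": -0.165,"ty": -0.028,"tz": 0,"wx": 0,"wy": 0,"wz": 0}

```text
time_s: 7.87
ee_pos: [0.5497, -0.1282, 0.0934]
orientation: [-3.141, 0.0, 1.738]
contact_force: [-0.3, 1.0, 0.1]
opening: 0.0131
finger_force: 59.0
```

```bash
python3 -c "
from h import *
print(traypos())
d=vision.get_image('side')['img'][190:290,300:420];cv2.imwrite('pics/g4.png',cv2.convertScaleAbs(cv2.resize(d,None,fx=5,fy=5,interpolation=cv2.INTER_CUBIC),alpha=1.5))
"
```

```text
{'t': 7.87, 'under': array([12.6,  2.2,  4.4]), 'mouth': array([-65.4,   2.3,   4.5]), 'yawerr': np.float64(-0.001), 'F': array([-0.3,  1. ,  0.1]), 'q': array([-0.36,  0.49, -0.27,  0.82, -0.  ,  1.04]), 'ee': array([ 0.54972071, -0.12816283,  0.0934289 ]), 'ori': array([-3.14124501e+00,  2.26541057e-05,  1.73824398e+00])}
```

View pics/g4.png

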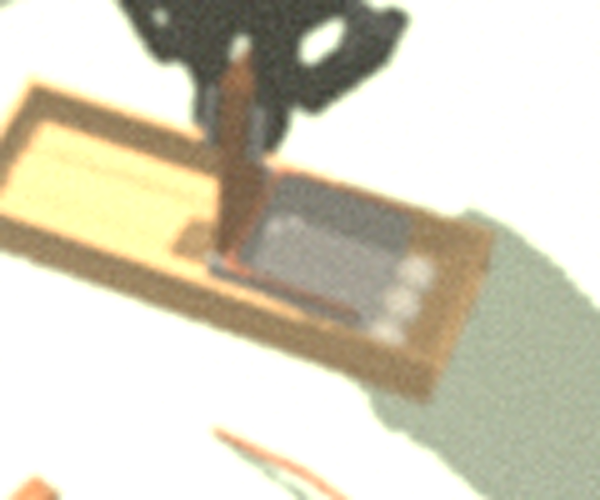

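Ninth picture: the three beads lie in a row at the lip against the ramp, at crop (418,268), (402,300) and (388,330). I'll work out their tray coordinates and the tilt path that follows the ramp.

```bash
python3 - <<'E'
from h import *
tr=np.load('poses.npy')[0];c,q=np.cos(tr[2]),np.sin(tr[2])
for p in [(418,268),(402,300),(388,330)]:
    w=back('side',np.array(p)/5+[300-.5,190-.5],.0145);d=w[:2]-tr[:2];print(np.round(1e3*np.array([c*d[0]+q*d[1],-q*d[0]+c*d[1]]),1))
# tilt path
v=np.array([.078,.089]);lip0=np.array([-65.4,4.4])
tcp0=lip0+1e3*v
def rows(path):
    for th,lx,lz in path:
        a=np.radians(th);t=np.array([lx+1e3*(v[0]*np.cos(a)+v[1]*np.sin(a)),lz+1e3*(-v[0]*np.sin(a)+v[1]*np.cos(a))])-tcp0
        print(th,round(lx,1),round(lz,1),'tx %.3f ty %.3f tz %.3f wx %.3f wy %.3f'%(t[0]*c/150,t[0]*q/150,t[1]/150,-a*q/(np.pi/2),a*c/(np.pi/2)))
path=[(0,-67,4.4),(0,-68.5,4.5)]
for th in np.r_[2:17:2.5,18,22,26,30]:
    h=85*np.sin(np.radians(th))+1
    path.append((th,-68.-.84*min(h,23),4.4+h+(0 if th<18 else (th-17)*2)))
rows(path)
E
```

```text
[-66.5 -20.4]
[-66.4  -0.7]
[-66.6  17.2]
0 -67 4.4 tx -0.011 ty -0.002 tz 0.000 wx -0.000 wy 0.000
0 -68.5 4.5 tx -0.020 ty -0.003 tz 0.001 wx -0.000 wy 0.000
2.0 -71.3 8.4 tx -0.019 ty -0.003 tz 0.008 wx -0.004 wy 0.022
4.5 -74.4 12.1 tx -0.015 ty -0.003 tz 0.008 wx -0.008 wy 0.049
7.0 -77.5 15.8 tx -0.012 ty -0.002 tz 0.008 wx -0.013 wy 0.077
9.5 -80.6 19.4 tx -0.011 ty -0.002 tz 0.006 wx -0.018 wy 0.104
12.0 -83.7 23.1 tx -0.010 ty -0.002 tz 0.003 wx -0.022 wy 0.131
14.5 -86.7 26.7 tx -0.010 ty -0.002 tz -0.001 wx -0.027 wy 0.159
18.0 -87.3 33.7 tx 0.012 ty 0.002 tz 0.005 wx -0.034 wy 0.197
22.0 -87.3 47.2 tx 0.038 ty 0.006 tz 0.048 wx -0.041 wy 0.241
26.0 -87.3 60.7 tx 0.060 ty 0.010 tz 0.087 wx -0.048 wy 0.285
30.0 -87.3 73.9 tx 0.080 ty 0.014 tz 0.124 wx -0.056 wy 0.329
```

Request:
apply_moves:
  rows:
    - {"tx": -0.004,"ty": -0.024,"tz": 0,"wx": 0,"wy": 0,"wz": 0}
    - {"tx": -0.016,"ty": -0.026,"tz": 0.001,"wx": 0,"wy": 0,"wz": 0}
    - {"tx": -0.015,"ty": -0.026,"tz": 0.007,"wx": -0.004,"wy": 0.022,"wz": 0}
    - {"tx": -0.011,"ty": -0.026,"tz": 0.008,"wx": -0.008,"wy": 0.049,"wz": 0}
    - {"tx": -0.008,"ty": -0.025,"tz": 0.008,"wx": -0.013,"wy": 0.077,"wz": 0}
    - {"tx": -0.007,"ty": -0.025,"tz": 0.006,"wx": -0.018,"wy": 0.104,"wz": 0}
    - {"tx": -0.006,"ty": -0.025,"tz": 0.003,"wx": -0.022,"wy": 0.131,"wz": 0}
    - {"tx": -0.006,"ty": -0.025,"tz": 0,"wx": -0.027,"wy": 0.159,"wz": 0}
    - {"tx": 0.016,"ty": -0.021,"tz": 0.007,"wx": -0.034,"wy": 0.197,"wz": 0}
    - {"tx": 0.042,"ty": -0.017,"tz": 0.05,"wx": -0.041,"wy": 0.241,"wz": 0}

```text
time_s: 8.75
ee_pos: [0.556, -0.1307, 0.1006]
orientation: [-2.754, 0.0, 1.738]
contact_force: [1.4, -0.6, -1.4]
opening: 0.0133
finger_force: 58.9
```

```bash
python3 -c "
from h import *
print(traypos())"
```

```text
{'t': 8.75, 'under': array([-15.2,  -1.4,  18.2]), 'mouth': array([-87.4,  -1.3,  47.6]), 'yawerr': np.float64(-0.001), 'F': array([ 1.4, -0.6, -1.4]), 'q': array([-0.27,  0.79,  0.23,  1.37, -0.16,  1.16]), 'ee': array([ 0.5560426 , -0.13072861,  0.10056163]), 'ori': array([-2.75438750e+00,  2.29903881e-04,  1.73823695e+00])}
```

Request:
apply_moves:
  rows:
    - {"tx": 0.022,"ty": 0.004,"tz": 0.05,"wx": -0.007,"wy": 0.044,"wz": 0}
    - {"tx": 0.03,"ty": 0.005,"tz": 0.12,"wx": -0.01,"wy": 0.06,"wz": 0}
    - {"tx": 0.03,"ty": 0.005,"tz": 0.24,"wx": -0.01,"wy": 0.06,"wz": 0}
    - {"tx": 0.03,"ty": 0.005,"tz": 0.38,"wx": -0.01,"wy": 0.06,"wz": 0}
    - {"tx": 0.03,"ty": 0.005,"tz": 0.5,"wx": -0.01,"wy": 0.06,"wz": 0}
    - {"tx": 0.03,"ty": 0.005,"tz": 0.55,"wx": -0.01,"wy": 0.06,"wz": 0}
    - {"tx": 0.03,"ty": 0.005,"tz": 0.55,"wx": -0.01,"wy": 0.06,"wz": 0}

```text
time_s: 9.33
ee_pos: [0.562, -0.1301, 0.1845]
orientation: [-2.665, 0.001, 1.739]
contact_force: [0.0, -0.6, -2.2]
opening: 0.0134
finger_force: 59.1
```

```bash
python3 - <<'E'
from h import *
from scipy.spatial.transform import Rotation as Ro
print(traypos())
d=vision.get_image('side')['img'];a=cv2.imread('pics/side0.png')
s=get_state();R=Ro.from_euler('xyz',s['orientation']).as_matrix()
u=s['ee_pos']+.089*R[:,2];S=np.c_[R[:,1],-R[:,0],-R[:,2]]  # scoop axes
print('det',np.linalg.det(S))
for n,L in dict(backL=(-.016,.02,.0105),backC=(-.016,0,.0105),backR=(-.016,-.02,.0105),lip=(-.078,0,0)).items():print(n,proj('side',u+S@np.array(L))[0].round(0))
tr=np.load('poses.npy')[0]
for x in(-.0658,-.03,.05):print('tray',x,proj('side',T(tr,[[x,0,.013]]))[0].round(0))
pk=proj('side',u+S@np.array((-.03,0,.01)))[0].astype(int)
cr=cv2.resize(d[pk[1]-45:pk[1]+45,pk[0]-60:pk[0]+60],None,fx=5,fy=5,interpolation=cv2.INTER_CUBIC);print('off',pk-[60,45])
cv2.imwrite('pics/g5.png',cv2.convertScaleAbs(cr,alpha=1.4))
# bright low-sat blobs in tray area
for nm,im in(('before',a),('now',d)):
    hsv=cv2.cvtColor(cv2.GaussianBlur(im,(3,3),0),cv2.COLOR_BGR2HSV);m=cv2.inRange(hsv,(0,0,110),(180,70,255));k=np.zeros_like(m)
    P=proj('side',T(tr,[[-.094,-.04,.03],[.134,-.04,.03],[.134,.036,.01],[-.08,.036,.01]])).astype(int);cv2.fillPoly(k,[P],255);m&=k
    n,_,st,ce=cv2.connectedComponentsWithStats(m);print(nm,[(st[i,4],ce[i].round(0)) for i in range(1,n) if st[i,4]>8])
E
```

```text
{'t': 9.33, 'under': array([-16.5,  -1.9, 105.4]), 'mouth': array([-85.8,  -1.8, 141.2]), 'yawerr': np.float64(-0.0007), 'F': array([ 0. , -0.6, -2.2]), 'q': array([-0.25,  0.83,  0.5 ,  1.68, -0.19,  1.19]), 'ee': array([ 0.56198168, -0.13014532,  0.18450887]), 'ori': array([-2.66478832e+00,  1.26008779e-03,  1.73854172e+00])}
det -1.0000000000000004
backL [370. 205.]
backC [367. 212.]
backR [363. 218.]
lip [395. 215.]
tray -0.0658 [379. 250.]
tray -0.03 [364. 245.]
tray 0.05 [331. 233.]
off [312 166]
before [(np.int32(36), array([350., 237.])), (np.int32(35), array([361., 245.])), (np.int32(21), array([373., 255.]))]
now [(np.int32(30), array([308., 207.]))]
```

```bash
python3 - <<'E'
from h import *
g=np.mean([vision.get_image('side')['img'].astype(float) for _ in range(4)],0)
g=g.mean(2)
print(g[198:228,345:402:2].round(0).astype(int)) if 0 else None
for r in range(196,230,1): print(r,' '.join('%3d'%v for v in g[r,346:404:2]))
E
```

```text
196 168  71  54  56  52  52  54  54  53  54  54  52  53  54  51  48  51  49  51  48  49  46  50  47  47  48  46  50  46
197 189  91  54  54  54  51  56  55  54  54  54  53  50  51  52  49  50  51  48  51  50  54  46  45  47  48  48  47  47
198 202 116  55  54  50  50  55  55  55  55  52  52  54  52  51  50  52  49  47  48  50  48  52  44  43  48  49  48  49
199 210 141  58  53  56  56  52  56  54  53  55  53  51  53  51  47  54  51  49  52  46  48  49  49  45  46  47  48  46
200 214 169  70  57  57  53  53  55  54  54  52  52  52  49  54  51  51  49  52  48  47  48  51  47  45  45  48  46  50
201 214 187  93  53  56  56  54  52  54  53  53  54  52  53  51  51  52  51  50  47  50  49  49  47  46  49  45  47  47
202 212 201 118  58  53  56  50  53  55  54  54  52  50  52  53  54  49  48  49  47  48  46  49  48  49  46  48  46  48
203 213 211 145  66  55  55  52  54  55  55  53  56  50  52  49  50  51  52  49  49  51  51  47  47  48  50  48  46  48
204 212 212 174  83  55  56  54  51  56  54  53  52  54  53  52  53  51  49  49  52  49  48  48  50  50  49  49  48  45
205 214 212 191 101 
[... 2279 characters left out ...]
  97  94  89  89  82  59  51  51  54  52  62  70  62  52  52  50  53  53  51  49  50  48  47  50  46
225  93  94  92  93  92  94  90  89  85  62  56  53  49  52  58  65  60  51  51  50  52  50  52  50  48  51  48  48  49
226  99  93  92  92  94  94  90  90  88  68  51  54  51  52  57  59  56  51  50  51  50  49  53  49  48  46  47  51  48
227 111 104  96  94  93  91  89  90  89  77  56  55  50  52  53  55  50  53  51  49  51  49  50  48  48  48  49  48  47
228 118 114 107  99  94  93  90  90  89  80  58  57  56  53  53  51  56  53  52  52  49  51  48  50  50  52  49  50  48
229 121 120 114 108 101  95  91  92  92  86  64  53  53  53  51  51  52  50  52  51  54  49  48  50  50  48  52  47  48
```

The arm hides the scoop in this view, though no beads show in the visible part of the tray. I'll carry the scoop tilted back to the cup, high over the shuttle handle, and check there.

Request:
apply_moves:
  rows:
    - {"tx": 0,"ty": 0,"tz": 0.12,"wx": 0,"wy": 0,"wz": 0}
    - {"tx": 0,"ty": 0.04,"tz": 0.25,"wx": 0,"wy": 0,"wz": 0}
    - {"tx": 0.02,"ty": 0.12,"tz": 0.36,"wx": 0,"wy": 0,"wz": 0}
    - {"tx": 0.05,"ty": 0.24,"tz": 0.4,"wx": 0,"wy": 0,"wz": 0}
    - {"tx": 0.09,"ty": 0.38,"tz": 0.4,"wx": 0,"wy": 0,"wz": 0}
    - {"tx": 0.13,"ty": 0.53,"tz": 0.4,"wx": 0,"wy": 0,"wz": 0}
    - {"tx": 0.17,"ty": 0.68,"tz": 0.4,"wx": 0,"wy": 0,"wz": 0}
    - {"tx": 0.21,"ty": 0.84,"tz": 0.4,"wx": 0,"wy": 0,"wz": 0}
    - {"tx": 0.25,"ty": 1,"tz": 0.4,"wx": 0,"wy": 0,"wz": 0}

```text
time_s: 10.33
ee_pos: [0.5985, 0.0212, 0.2426]
orientation: [-2.661, -0.0, 1.738]
contact_force: [0.5, 0.2, -2.1]
opening: 0.0133
finger_force: 59.1
```

Request:
apply_moves:
  rows:
    - {"tx": 0.04,"ty": 0.16,"tz": 0,"wx": 0,"wy": 0,"wz": 0}
    - {"tx": 0.08,"ty": 0.32,"tz": 0,"wx": 0,"wy": 0,"wz": 0}
    - {"tx": 0.13,"ty": 0.48,"tz": 0,"wx": 0,"wy": 0,"wz": 0}
    - {"tx": 0.19,"ty": 0.64,"tz": 0,"wx": 0,"wy": 0,"wz": 0}
    - {"tx": 0.25,"ty": 0.78,"tz": 0,"wx": 0,"wy": 0,"wz": 0}
    - {"tx": 0.3,"ty": 0.89,"tz": 0,"wx": 0,"wy": 0,"wz": 0}
    - {"tx": 0.34,"ty": 0.97,"tz": 0,"wx": 0,"wy": 0,"wz": 0}
    - {"tx": 0.36,"ty": 1,"tz": 0,"wx": 0,"wy": 0,"wz": 0}
    - {"tx": 0.36,"ty": 1,"tz": 0,"wx": 0,"wy": 0,"wz": 0}

```text
time_s: 11.08
ee_pos: [0.6221, 0.163, 0.2243]
orientation: [-2.7, -0.001, 1.739]
contact_force: [-0.6, 0.6, -1.2]
opening: 0.0133
finger_force: 59.1
```

```bash
cat >> h.py <<'E'
def scoop():
    from scipy.spatial.transform import Rotation as Ro
    s=get_state();R=Ro.from_euler('xyz',s['orientation']).as_matrix();S=np.c_[R[:,1],R[:,0],-R[:,2]]
    return s['ee_pos']+.089*R[:,2],S
E
python3 - <<'E'
from h import *
u,S=scoop();print(traypos())
print('lip world',u+S@np.array([-.078,0,0]),np.linalg.det(S))
P=np.array([u+S@np.array(L) for L in[(-.078,.031,0),(-.078,-.031,0),(-.01,-.031,0),(-.01,.031,0)]])
for n in('top','side'):
    im=np.mean([vision.get_image(n)['img'].astype(float) for _ in range(3)],0);cv2.imwrite(f'pics/d_{n}.png',im.astype(np.uint8))
    q=proj(n,P);print(n,q.round(0).tolist())
    lo=q.min(0).astype(int)-4;hi=q.max(0).astype(int)+5;g=im.mean(2)
    for r in range(lo[1],hi[1]):print(r,' '.join('%3d'%v for v in g[r,lo[0]:hi[0]]))
# tray blobs
tr=np.load('poses.npy')[0]
for n in('top','side'):
    im=cv2.imread(f'pics/d_{n}.png')
    hsv=cv2.cvtColor(im,cv2.COLOR_BGR2HSV);m=cv2.inRange(hsv,(0,0,110),(180,75,255));k=np.zeros_like(m)
    cv2.fillPoly(k,[proj(n,T(tr,[[-.09,-.036,.013],[.13,-.036,.013],[.13,.036,.013],[-.09,.036,.013]])).astype(int)],255);m&=k
    c,_,st,ce=cv2.connectedComponentsWithStats(m);print(n,[(st[i,4],ce[i].round(0)) for i in range(1,c) if st[i,4]>5])
E
```

```text
{'t': 11.08, 'under': array([ 94.7, 277.2, 143.9]), 'mouth': array([ 24.2, 277.2, 177.2]), 'yawerr': np.float64(-0.0007), 'F': array([-0.6,  0.6, -1.2]), 'q': array([ 0.15,  1.04,  1.05,  2.02, -0.01,  1.55]), 'ee': array([0.62206156, 0.16303191, 0.2243285 ]), 'ori': array([-2.70035397e+00, -1.26480275e-03,  1.73861432e+00])}
lip world [0.51503863 0.14496152 0.17716332] 1.0000000000000009
top [[217.0, 269.0], [245.0, 264.0], [243.0, 238.0], [216.0, 243.0]]
234  25  25  22  22  18  16  13  15  15  25  46  49  50  48  49  51  51  51  51  51  51  52  51  52  52  52  51  51  50  47  41  39  50  67  69  70  70  70
235  28  24  23  21  18  16  14  15  15  22  43  50  51  52  51  51  52  52  51  52  50  51  51  52  53  54  52  52  51  48  42  40  49  67  70  69  70  69
236  27  24  23  22  19  17  14  14  13  20  40  50  51  51  51  51  52  53  53  52  51  51  52  57  64  68  65  58  53  49  42  39  47  67  70  70  70  70
237  28  25  23  22  19  17  14  16  13  17  35  49  51  51  51  53  58  62  61  56  51  52  60  73  78  79  76  70  61  50  42  38  46  62  67  68  69  69
238  28  26  23
[... 13789 characters left out ...]
1  49  47  49
309 141 137 142 140 139 140 140 138 138 138 139 139 139 140 138 134 122 104  86  71  60  55  53  56  53  57  51  54  55  51  53  53  53  49  53  53  52  52  52  57  55  53  53  52  53  49  53  49  54  52  51  51  49  56  53
310 140 140 138 138 140 137 140 141 139 138 140 140 139 140 139 139 137 130 117  92  69  56  56  54  56  54  55  52  56  54  55  56  56  55  54  54  55  53  52  53  54  48  49  50  48  53  52  51  48  51  51  51  50  47  52
311 139 141 141 141 140 140 140 139 137 142 140 139 138 139 139 143 146 142 130 111  85  69  63  52  57  54  54  55  54  52  56  52  49  54  51  51  51  53  51  56  54  54  53  48  51  53  50  51  51  51  48  52  52  52  46
top []
side []
```

Numbers from both cameras show three bead-sized bright spots in a row at the back of the scoop: top around (224,241), (229,241) and (237,240); side (278,280), (276,298) and (254,298). No bead is left in the tray. Joint 4 is at its limit, so I'll ease the tilt while moving over the cup.

Request:
apply_moves:
  rows:
    - {"tx": -0.02,"ty": 0,"tz": -0.05,"wx": 0.005,"wy": -0.03,"wz": 0}
    - {"tx": -0.04,"ty": -0.01,"tz": -0.1,"wx": 0.01,"wy": -0.06,"wz": 0}
    - {"tx": -0.07,"ty": -0.01,"tz": -0.16,"wx": 0.017,"wy": -0.1,"wz": 0}
    - {"tx": -0.1,"ty": -0.015,"tz": -0.22,"wx": 0.024,"wy": -0.14,"wz": 0}
    - {"tx": -0.12,"ty": -0.02,"tz": -0.28,"wx": 0.03,"wy": -0.18,"wz": 0}
    - {"tx": -0.137,"ty": -0.02,"tz": -0.33,"wx": 0.036,"wy": -0.2135,"wz": 0}
    - {"tx": -0.137,"ty": -0.02,"tz": -0.33,"wx": 0.036,"wy": -0.2135,"wz": 0}
    - {"tx": -0.137,"ty": -0.02,"tz": -0.33,"wx": 0.036,"wy": -0.2135,"wz": 0}

```text
time_s: 12.05
ee_pos: [0.6006, 0.1591, 0.1762]
orientation: [-3.039, -0.001, 1.738]
contact_force: [1.0, 0.0, -0.7]
opening: 0.0131
finger_force: 59.3
```

```bash
python3 -c "
from h import *
u,S=scoop();print(traypos());print('lip',u+S@np.array([-.078,0,0]),'theta',np.degrees(np.arcsin(S[0,2]/np.cos(.168))))"
```

```text
{'t': 12.05, 'under': array([101.9, 277. ,  87.7]), 'mouth': array([ 24.3, 277.1,  95.7]), 'yawerr': np.float64(-0.0014), 'F': array([ 1. ,  0. , -0.7]), 'q': array([ 0.14,  0.6 ,  0.16,  1.23, -0.  ,  1.55]), 'ee': array([0.60062427, 0.15910089, 0.17623762]), 'ori': array([-3.03927260e+00, -1.24501642e-03,  1.73782291e+00])}
lip [0.51513126 0.14478872 0.09567021] theta 5.8755048189150765
```

```bash
python3 - <<'E'
import numpy as np
c,q=np.cos(.168),np.sin(.168)
def tcp(th,l):
    a=np.radians(th);x=.078*np.cos(a)+.089*np.sin(a);return np.array([l[0]+x*c,l[1]+x*q,l[2]-.078*np.sin(a)+.089*np.cos(a)])
t0=5.88;b=tcp(t0,(.5151,.1448,.0957));first=None
path=[(5.9,.096),(5.9,.09),(3,.084),(0,.08),(-3,.078),(-6,.076),(-9,.074),(-12,.072),(-15,.07),(-18,.068)]
L=(.5447,.152)
def show(b,t0,path):
    for k,(th,z) in enumerate(path):
        d=(tcp(th,(*L,z))-b)/.15;r=np.radians(th-t0)/(np.pi/2);print('{"tx": %.3f, "ty": %.3f, "tz": %.3f, "wx": %.3f, "wy": %.3f, "wz": 0},'%(*d,-r*q,r*c))
show(b,t0,path);print()
show(tcp(-18,(*L,.068)),-18,[(-22,.066),(-26,.065),(-30,.064),(-34,.062),(-38,.06),(-42,.06),(-46,.06),(-50,.06),(-50,.06),(-50,.06)])
E
```

```text
{"tx": 0.198, "ty": 0.048, "tz": 0.002, "wx": -0.000, "wy": 0.000, "wz": 0},
{"tx": 0.198, "ty": 0.048, "tz": -0.038, "wx": -0.000, "wy": 0.000, "wz": 0},
{"tx": 0.170, "ty": 0.043, "tz": -0.050, "wx": 0.005, "wy": -0.032, "wz": 0},
{"tx": 0.140, "ty": 0.038, "tz": -0.048, "wx": 0.011, "wy": -0.064, "wz": 0},
{"tx": 0.109, "ty": 0.033, "tz": -0.035, "wx": 0.016, "wy": -0.097, "wz": 0},
{"tx": 0.076, "ty": 0.027, "tz": -0.024, "wx": 0.022, "wy": -0.130, "wz": 0},
{"tx": 0.042, "ty": 0.022, "tz": -0.014, "wx": 0.028, "wy": -0.163, "wz": 0},
{"tx": 0.007, "ty": 0.016, "tz": -0.006, "wx": 0.033, "wy": -0.196, "wz": 0},
{"tx": -0.029, "ty": 0.010, "tz": -0.001, "wx": 0.039, "wy": -0.229, "wz": 0},
{"tx": -0.066, "ty": 0.003, "tz": 0.003, "wx": 0.044, "wy": -0.262, "wz": 0},

{"tx": -0.051, "ty": -0.009, "tz": 0.007, "wx": 0.007, "wy": -0.044, "wz": 0},
{"tx": -0.102, "ty": -0.017, "tz": 0.016, "wx": 0.015, "wy": -0.088, "wz": 0},
{"tx": -0.155, "ty": -0.026, "tz": 0.022, "wx": 0.022, "wy": -0.131, "wz": 0},
{"tx": -0.209, "ty": -0.035, "tz": 0.018, "wx": 0.030, "wy": -0.175, "wz": 0},
{"tx": -0.263, "ty": -0.045, "tz": 0.009, "wx": 0.037, "wy": -0.219, "wz": 0},
{"tx": -0.317, "ty": -0.054, "tz": 0.011, "wx": 0.045, "wy": -0.263, "wz": 0},
{"tx": -0.371, "ty": -0.063, "tz": 0.008, "wx": 0.052, "wy": -0.307, "wz": 0},
{"tx": -0.425, "ty": -0.072, "tz": 0.001, "wx": 0.059, "wy": -0.351, "wz": 0},
{"tx": -0.425, "ty": -0.072, "tz": 0.001, "wx": 0.059, "wy": -0.351, "wz": 0},
{"tx": -0.425, "ty": -0.072, "tz": 0.001, "wx": 0.059, "wy": -0.351, "wz": 0},
```

Request:
apply_moves:
  rows:
    - {"tx": 0.01,"ty": 0.002,"tz": 0,"wx": 0,"wy": 0,"wz": 0}
    - {"tx": 0.03,"ty": 0.007,"tz": 0,"wx": 0,"wy": 0,"wz": 0}
    - {"tx": 0.065,"ty": 0.015,"tz": 0,"wx": 0,"wy": 0,"wz": 0}
    - {"tx": 0.11,"ty": 0.026,"tz": 0,"wx": 0,"wy": 0,"wz": 0}
    - {"tx": 0.15,"ty": 0.036,"tz": 0,"wx": 0,"wy": 0,"wz": 0}
    - {"tx": 0.18,"ty": 0.044,"tz": 0,"wx": 0,"wy": 0,"wz": 0}
    - {"tx": 0.198,"ty": 0.048,"tz": 0,"wx": 0,"wy": 0,"wz": 0}
    - {"tx": 0.198,"ty": 0.048,"tz": 0,"wx": 0,"wy": 0,"wz": 0}

```text
time_s: 12.72
ee_pos: [0.632, 0.1669, 0.1748]
orientation: [-3.041, -0.001, 1.738]
contact_force: [-0.6, 0.3, -1.2]
opening: 0.0132
finger_force: 59.3
```

```bash
python3 -c "
from h import *
u,S=scoop();print('lip',u+S@np.array([-.078,0,0]),'theta',np.degrees(np.arcsin(S[0,2]/np.cos(.168))))"
```

```text
lip [0.5466036  0.15259877 0.09409197] theta 5.8002493369640105
```

The lip is at the intended spot over the cup. I'll tip slowly, pivoting about the lip.

Request:
apply_moves:
  rows:
    - {"tx": 0,"ty": 0,"tz": -0.03,"wx": 0,"wy": 0,"wz": 0}
    - {"tx": -0.028,"ty": -0.005,"tz": -0.042,"wx": 0.005,"wy": -0.032,"wz": 0}
    - {"tx": -0.058,"ty": -0.01,"tz": -0.04,"wx": 0.011,"wy": -0.064,"wz": 0}
    - {"tx": -0.089,"ty": -0.015,"tz": -0.03,"wx": 0.016,"wy": -0.097,"wz": 0}
    - {"tx": -0.122,"ty": -0.021,"tz": -0.02,"wx": 0.022,"wy": -0.13,"wz": 0}
    - {"tx": -0.156,"ty": -0.026,"tz": -0.01,"wx": 0.028,"wy": -0.163,"wz": 0}
    - {"tx": -0.191,"ty": -0.032,"tz": 0,"wx": 0.033,"wy": -0.196,"wz": 0}
    - {"tx": -0.227,"ty": -0.038,"tz": 0.004,"wx": 0.039,"wy": -0.229,"wz": 0}
    - {"tx": -0.264,"ty": -0.045,"tz": 0.008,"wx": 0.044,"wy": -0.262,"wz": 0}
    - {"tx": -0.264,"ty": -0.045,"tz": 0.008,"wx": 0.044,"wy": -0.262,"wz": 0}

```text
time_s: 13.55
ee_pos: [0.5874, 0.1597, 0.1751]
orientation: [2.827, -0.001, 1.739]
contact_force: [-0.5, 0.7, -2.2]
opening: 0.0135
finger_force: 59.5
```

Request:
apply_moves:
  rows:
    - {"tx": -0.051,"ty": -0.009,"tz": 0.007,"wx": 0.007,"wy": -0.044,"wz": 0}
    - {"tx": -0.102,"ty": -0.017,"tz": 0.016,"wx": 0.015,"wy": -0.088,"wz": 0}
    - {"tx": -0.155,"ty": -0.026,"tz": 0.022,"wx": 0.022,"wy": -0.131,"wz": 0}
    - {"tx": -0.209,"ty": -0.035,"tz": 0.018,"wx": 0.03,"wy": -0.175,"wz": 0}
    - {"tx": -0.263,"ty": -0.045,"tz": 0.012,"wx": 0.037,"wy": -0.219,"wz": 0}
    - {"tx": -0.317,"ty": -0.054,"tz": 0.011,"wx": 0.045,"wy": -0.263,"wz": 0}
    - {"tx": -0.371,"ty": -0.063,"tz": 0.008,"wx": 0.052,"wy": -0.307,"wz": 0}
    - {"tx": -0.425,"ty": -0.072,"tz": 0.005,"wx": 0.059,"wy": -0.351,"wz": 0}
    - {"tx": -0.425,"ty": -0.072,"tz": 0.005,"wx": 0.059,"wy": -0.351,"wz": 0}
    - {"tx": -0.425,"ty": -0.072,"tz": 0.005,"wx": 0.059,"wy": -0.351,"wz": 0}

```text
time_s: 14.38
ee_pos: [0.5269, 0.1491, 0.1751]
orientation: [2.272, -0.0, 1.739]
contact_force: [0.1, -0.3, -1.2]
opening: 0.0136
finger_force: 59.5
```

```bash
python3 -c "
from h import *
u,S=scoop();print('lip',u+S@np.array([-.078,0,0]),'theta',np.degrees(np.arcsin(S[0,2]/np.cos(.168))),traypos()['F'],traypos()['q'])"
```

```text
lip [0.54436044 0.15206198 0.05811269] theta -49.818829898735665 [ 0.1 -0.3 -1.2] [ 0.12  0.07 -1.2  -0.57  0.04  1.54]
```

Request:
apply_moves:
  rows:
    - {"tx": 0,"ty": 0,"tz": 0.15,"wx": 0,"wy": 0,"wz": 0}
    - {"tx": 0,"ty": 0,"tz": 0.3,"wx": 0,"wy": 0,"wz": 0}
    - {"tx": 0.05,"ty": 0.01,"tz": 0.42,"wx": -0.007,"wy": 0.044,"wz": 0}
    - {"tx": 0.1,"ty": 0.02,"tz": 0.5,"wx": -0.02,"wy": 0.12,"wz": 0}
    - {"tx": 0.15,"ty": 0.02,"tz": 0.55,"wx": -0.034,"wy": 0.197,"wz": 0}
    - {"tx": 0.2,"ty": 0.02,"tz": 0.55,"wx": -0.047,"wy": 0.275,"wz": 0}
    - {"tx": 0.25,"ty": 0.02,"tz": 0.55,"wx": -0.059,"wy": 0.351,"wz": 0}
    - {"tx": 0.25,"ty": 0.02,"tz": 0.55,"wx": -0.072,"wy": 0.425,"wz": 0}
    - {"tx": 0.25,"ty": 0,"tz": 0.55,"wx": -0.085,"wy": 0.5,"wz": 0}
    - {"tx": 0.25,"ty": 0,"tz": 0.55,"wx": -0.093,"wy": 0.546,"wz": 0}

```text
time_s: 15.22
ee_pos: [0.5661, 0.149, 0.2642]
orientation: [3.062, 0.001, 1.739]
contact_force: [1.7, -0.4, -1.7]
opening: 0.0134
finger_force: 59.6
```

```bash
python3 -c "
from h import *
u,S=scoop();print('under',u,'lip',u+S@np.array([-.078,0,0]),'theta',np.degrees(np.arcsin(S[0,2]/np.cos(.168))),get_state()['orientation'])"
```

```text
under [0.57314254 0.15015754 0.17551301] lip [0.49648915 0.13713426 0.16929591] theta -4.578214702169529 [3.06180151e+00 6.88777348e-04 1.73903255e+00]
```

Request:
apply_moves:
  rows:
    - {"tx": 0,"ty": -0.2,"tz": 0,"wx": 0,"wy": 0,"wz": 0}
    - {"tx": 0,"ty": -0.45,"tz": 0,"wx": 0,"wy": 0,"wz": 0}
    - {"tx": 0,"ty": -0.7,"tz": 0,"wx": 0,"wy": 0,"wz": 0}
    - {"tx": 0,"ty": -1,"tz": 0,"wx": 0,"wy": 0,"wz": 0}

```text
time_s: 15.55
ee_pos: [0.5661, 0.0016, 0.2619]
orientation: [3.059, -0.0, 1.741]
contact_force: [1.2, -0.0, -1.1]
opening: 0.0133
finger_force: 59.6
```

Request:
apply_moves:
  rows:
    - {"tx": -0.05,"ty": -0.25,"tz": 0,"wx": 0,"wy": 0,"wz": 0}
    - {"tx": -0.1,"ty": -0.5,"tz": 0,"wx": 0,"wy": 0,"wz": 0}
    - {"tx": -0.2,"ty": -0.75,"tz": 0,"wx": 0,"wy": 0,"wz": 0}
    - {"tx": -0.25,"ty": -1,"tz": 0,"wx": 0,"wy": 0,"wz": 0}

```text
time_s: 15.88
ee_pos: [0.527, -0.1493, 0.2625]
orientation: [3.059, -0.0, 1.739]
contact_force: [0.9, -0.5, -1.3]
opening: 0.0132
finger_force: 59.5
```

Request:
apply_moves:
  rows:
    - {"tx": -0.05,"ty": -0.25,"tz": 0,"wx": 0,"wy": 0,"wz": 0}
    - {"tx": -0.1,"ty": -0.5,"tz": 0,"wx": 0,"wy": 0,"wz": 0}
    - {"tx": -0.1,"ty": -0.75,"tz": 0,"wx": 0,"wy": 0,"wz": 0}
    - {"tx": -0.1,"ty": -0.95,"tz": 0,"wx": 0,"wy": 0,"wz": 0}
    - {"tx": -0.1,"ty": -1,"tz": 0,"wx": 0,"wy": 0,"wz": 0}
    - {"tx": -0.1,"ty": -1,"tz": 0,"wx": 0,"wy": 0,"wz": 0}

```text
time_s: 16.38
ee_pos: [0.513, -0.3001, 0.2615]
orientation: [3.058, 0.0, 1.736]
contact_force: [-0.2, 0.7, -0.8]
opening: 0.0135
finger_force: 59.2
```

```bash
python3 - <<'E'
from h import *
u,S=scoop();print('under',u,'theta',np.degrees(np.arcsin(S[0,2]/np.cos(.168))),get_state()['orientation'],get_state()['ee_pos'])
o=[]
for n,(x0,y0,w,h) in dict(top=(200,225,130,100),side=(190,250,130,100)).items():
    d=vision.get_image(n)['img'];cv2.imwrite(f'pics/e_{n}.png',d);o.append(cv2.convertScaleAbs(cv2.resize(d[y0:y0+h,x0:x0+w],None,fx=3,fy=3,interpolation=cv2.INTER_CUBIC),alpha=1.2))
# tray + scoop interior strip too
d=cv2.imread('pics/e_side.png')[180:280,280:440];o2=cv2.convertScaleAbs(cv2.resize(d,None,fx=2.6,fy=2.6,interpolation=cv2.INTER_CUBIC),alpha=1.4)
d=cv2.imread('pics/e_top.png')[200:310,310:450];o3=cv2.convertScaleAbs(cv2.resize(d,(364,260),interpolation=cv2.INTER_CUBIC),alpha=1.4)
a=np.hstack(o);b=np.hstack([o2,o3[:260]]);b=b[:,:780];b=np.pad(b,((0,0),(0,780-b.shape[1]),(0,0)));cv2.imwrite('pics/fin.png',np.vstack([a,b]))
E
```

```text
under [ 0.52029308 -0.29892311  0.17281906] theta -4.774807385812835 [3.05835928e+00 3.84460587e-04 1.73604669e+00] [ 0.51298905 -0.30010664  0.26151095]
```

View pics/fin.png

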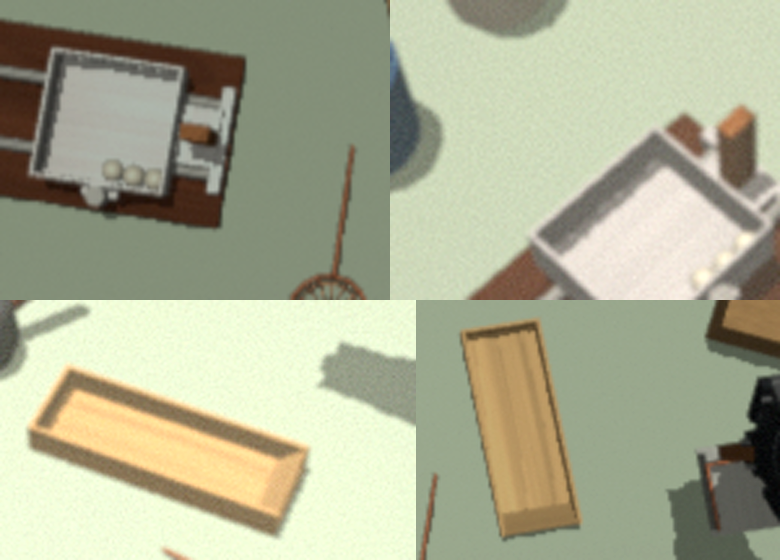

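Tenth and last picture: all three beads lie in the cup (top crop (113,170), (133,175), (153,178)) and the tray is empty. Now I'll level the scoop and stand it back.

Request:
apply_moves:
  rows:
    - {"tx": 0,"ty": -0.1,"tz": 0,"wx": -0.005,"wy": 0.03,"wz": 0}
    - {"tx": 0,"ty": -0.19,"tz": -0.1,"wx": -0.009,"wy": 0.053,"wz": 0}
    - {"tx": 0,"ty": -0.19,"tz": -0.3,"wx": -0.009,"wy": 0.053,"wz": 0}
    - {"tx": 0,"ty": -0.19,"tz": -0.5,"wx": -0.009,"wy": 0.053,"wz": 0}
    - {"tx": 0,"ty": -0.19,"tz": -0.7,"wx": -0.009,"wy": 0.053,"wz": 0}
    - {"tx": 0,"ty": -0.19,"tz": -0.85,"wx": -0.009,"wy": 0.053,"wz": 0}
    - {"tx": 0,"ty": -0.19,"tz": -0.95,"wx": -0.009,"wy": 0.053,"wz": 0}
    - {"tx": 0,"ty": -0.19,"tz": -1,"wx": -0.009,"wy": 0.053,"wz": 0}
    - {"tx": 0,"ty": -0.19,"tz": -1,"wx": -0.009,"wy": 0.053,"wz": 0}
    - {"tx": 0,"ty": -0.19,"tz": -1,"wx": -0.009,"wy": 0.053,"wz": 0}

```text
time_s: 17.32
ee_pos: [0.5135, -0.3253, 0.1107]
orientation: [-3.141, 0.001, 1.74]
contact_force: [0.8, -0.0, -0.6]
opening: 0.0131
finger_force: 59.3
```

```bash
python3 -c "
from h import *
u,S=scoop();print('under',u,'theta',np.degrees(np.arcsin(S[0,2]/np.cos(.168))),get_state()['orientation'],get_state()['ee_pos'])"
```

```text
under [ 0.51349282 -0.32533596  0.02173599] theta 0.022329458428957522 [-3.14111120e+00  5.35375711e-04  1.74030618e+00] [ 0.51352702 -0.32528176  0.11073596]
```

Request:
apply_moves:
  rows:
    - {"tx": 0,"ty": 0,"tz": -0.05,"wx": 0,"wy": 0,"wz": 0}
    - {"tx": 0,"ty": 0,"tz": -0.1,"wx": 0,"wy": 0,"wz": 0}
    - {"tx": 0,"ty": 0,"tz": -0.12,"wx": 0,"wy": 0,"wz": 0}
    - {"tx": 0,"ty": 0,"tz": -0.13,"wx": 0,"wy": 0,"wz": 0}
    - {"tx": 0,"ty": 0,"tz": -0.135,"wx": 0,"wy": 0,"wz": 0}
    - {"tx": 0,"ty": 0,"tz": -0.14,"wx": 0,"wy": 0,"wz": 0}
    - {"tx": 0,"ty": 0,"tz": -0.14,"wx": 0,"wy": 0,"wz": 0}

```text
time_s: 17.9
ee_pos: [0.5128, -0.3258, 0.0894]
orientation: [-3.141, 0.0, 1.739]
contact_force: [-2.4, 1.6, 5.6]
opening: 0.0135
finger_force: 60.3
```

Light contact of 5.6 N at exactly the original height, so the scoop is standing on the table. I'll open and retreat straight up.

Request:
apply_moves:
  rows:
    - {"tx": 0,"ty": 0,"tz": 0,"wx": 0,"wy": 0,"wz": 0}
    - {"tx": 0,"ty": 0,"tz": 0,"wx": 0,"wy": 0,"wz": 0}
    - {"tx": 0,"ty": 0,"tz": 0,"wx": 0,"wy": 0,"wz": 0}
    - {"tx": 0,"ty": 0,"tz": 0,"wx": 0,"wy": 0,"wz": 0}
    - {"tx": 0,"ty": 0,"tz": 0,"wx": 0,"wy": 0,"wz": 0}
    - {"tx": 0,"ty": 0,"tz": 0,"wx": 0,"wy": 0,"wz": 0}
    - {"tx": 0,"ty": 0,"tz": 0,"wx": 0,"wy": 0,"wz": 0}
  grip: 1

```text
time_s: 18.48
ee_pos: [0.5129, -0.3259, 0.0886]
orientation: [-3.141, 0.0, 1.739]
contact_force: [1.2, -0.4, 0.6]
opening: 0.0848
finger_force: 0.0
```

Request:
apply_moves:
  rows:
    - {"tx": 0,"ty": 0,"tz": 0.1,"wx": 0,"wy": 0,"wz": 0}
    - {"tx": 0,"ty": 0,"tz": 0.3,"wx": 0,"wy": 0,"wz": 0}
    - {"tx": 0,"ty": 0,"tz": 0.5,"wx": 0,"wy": 0,"wz": 0}
    - {"tx": 0,"ty": 0,"tz": 0.75,"wx": 0,"wy": 0,"wz": 0}
    - {"tx": 0,"ty": 0,"tz": 1,"wx": 0,"wy": 0,"wz": 0}
    - {"tx": 0,"ty": 0,"tz": 1,"wx": 0,"wy": 0,"wz": 0}

```text
time_s: 18.98
ee_pos: [0.5154, -0.3279, 0.2463]
orientation: [3.135, 0.008, 1.739]
contact_force: [1.3, -0.1, -0.1]
opening: 0.0857
finger_force: 0.0
```

Request:
apply_moves:
  rows:
    - {"tx": 0,"ty": 0.27,"tz": 0,"wx": 0,"wy": 0,"wz": -0.06}
    - {"tx": 0,"ty": 0.54,"tz": 0,"wx": 0,"wy": 0,"wz": -0.12}
    - {"tx": 0,"ty": 0.8,"tz": 0,"wx": 0,"wy": 0,"wz": -0.18}
    - {"tx": 0,"ty": 1,"tz": 0,"wx": 0,"wy": 0,"wz": -0.2}
    - {"tx": 0,"ty": 1,"tz": 0,"wx": 0,"wy": 0,"wz": -0.2}

```text
time_s: 19.4
ee_pos: [0.5124, -0.171, 0.2388]
orientation: [-3.14, -0.001, 1.427]
contact_force: [0.8, -0.5, 0.1]
opening: 0.0857
finger_force: 0.0
```

Request:
apply_moves:
  rows:
    - {"tx": 0,"ty": 0.27,"tz": 0,"wx": 0,"wy": 0,"wz": 0}
    - {"tx": 0,"ty": 0.54,"tz": 0,"wx": 0,"wy": 0,"wz": 0}
    - {"tx": 0,"ty": 0.8,"tz": 0,"wx": 0,"wy": 0,"wz": 0}
    - {"tx": 0,"ty": 1,"tz": 0,"wx": 0,"wy": 0,"wz": 0}
    - {"tx": 0,"ty": 1,"tz": 0,"wx": 0,"wy": 0,"wz": 0}

```text
time_s: 19.82
ee_pos: [0.5124, -0.0215, 0.2387]
orientation: [-3.141, -0.001, 1.429]
contact_force: [-0.2, -0.4, -0.1]
opening: 0.0853
finger_force: 0.0
```

```bash
python3 - <<'E'
from h import *
from scipy.optimize import least_squares
s=get_state();print(s['ee_pos'],s['orientation'],s['time_s'])
# scoop still upright? compare patch with initial in both views
for n,(x0,y0,x1,y1) in dict(top=(408,258,450,306),side=(396,145,444,215)).items():
    d=vision.get_image(n)['img'];cv2.imwrite(f'pics/f_{n}.png',d);a=cv2.imread(f'pics/{n}0.png')
    g=lambda i:cv2.GaussianBlur(cv2.cvtColor(i,cv2.COLOR_BGR2GRAY),(3,3),0)
    r=cv2.matchTemplate(g(d)[y0-8:y1+8,x0-8:x1+8],g(a)[y0:y1,x0:x1],cv2.TM_CCOEFF_NORMED);print(n,cv2.minMaxLoc(r))
sh=np.load('poses.npy')[2];print(T(sh,[[0,-.077,.085]]))
E
```

```text
[ 0.51243617 -0.0214543   0.23871845] [-3.14060554e+00 -1.21378726e-03  1.42934099e+00] 19.8167
top (-0.0975440964102745, 0.970245897769928, (15, 16), (8, 8))
side (0.03256162628531456, 0.9909056425094604, (16, 0), (7, 8))
[[0.51366185 0.07849093 0.085     ]]
```

The scoop stands upright where it was (matches 0.97 and 0.99, shift at most 1 px). Next, the shuttle handle.

Request:
apply_moves:
  rows:
    - {"tx": 0.008,"ty": 0.25,"tz": 0,"wx": 0,"wy": 0,"wz": 0}
    - {"tx": 0.008,"ty": 0.5,"tz": 0,"wx": 0,"wy": 0,"wz": 0}
    - {"tx": 0.008,"ty": 0.667,"tz": 0,"wx": 0,"wy": 0,"wz": 0}
    - {"tx": 0.008,"ty": 0.667,"tz": -0.15,"wx": 0,"wy": 0,"wz": 0}
    - {"tx": 0.008,"ty": 0.667,"tz": -0.35,"wx": 0,"wy": 0,"wz": 0}
    - {"tx": 0.008,"ty": 0.667,"tz": -0.55,"wx": 0,"wy": 0,"wz": 0}
    - {"tx": 0.008,"ty": 0.667,"tz": -0.7,"wx": 0,"wy": 0,"wz": 0}
    - {"tx": 0.008,"ty": 0.667,"tz": -0.7,"wx": 0,"wy": 0,"wz": 0}

```text
time_s: 20.58
ee_pos: [0.5115, 0.0728, 0.1296]
orientation: [-3.134, 0.002, 1.424]
contact_force: [-1.9, -0.3, 0.6]
opening: 0.0854
finger_force: 0.0
```

```bash
python3 -c "
from h import *
s=get_state();print(s['ee_pos'],s['orientation'],s['contact_force'])"
```

```text
[0.51153835 0.07278964 0.12956885] [-3.13422025e+00  1.67941474e-03  1.42357497e+00] [-1.8552529  -0.27241809  0.58102647]
```

Request:
apply_moves:
  rows:
    - {"tx": 0,"ty": 0,"tz": 0,"wx": 0,"wy": 0,"wz": 0}
    - {"tx": 0,"ty": 0,"tz": -0.12,"wx": 0,"wy": 0,"wz": 0}
    - {"tx": 0,"ty": 0,"tz": -0.25,"wx": 0,"wy": 0,"wz": 0}
    - {"tx": 0,"ty": 0,"tz": -0.35,"wx": 0,"wy": 0,"wz": 0}
    - {"tx": 0,"ty": 0,"tz": -0.37,"wx": 0,"wy": 0,"wz": 0}
    - {"tx": 0,"ty": 0,"tz": -0.37,"wx": 0,"wy": 0,"wz": 0}
    - {"tx": 0,"ty": 0,"tz": -0.37,"wx": 0,"wy": 0,"wz": 0}

```text
time_s: 21.17
ee_pos: [0.5153, 0.0738, 0.0797]
orientation: [3.14, 0.0, 1.425]
contact_force: [-0.2, 0.5, 0.7]
opening: 0.0856
finger_force: 0.0
```

Request:
apply_moves:
  rows:
    - {"tx": 0,"ty": 0.01,"tz": 0,"wx": 0,"wy": 0,"wz": 0}
    - {"tx": 0,"ty": 0.01,"tz": 0,"wx": 0,"wy": 0,"wz": 0}
    - {"tx": 0,"ty": 0.01,"tz": 0,"wx": 0,"wy": 0,"wz": 0}
    - {"tx": 0,"ty": 0.01,"tz": 0,"wx": 0,"wy": 0,"wz": 0}
    - {"tx": 0,"ty": 0.01,"tz": 0,"wx": 0,"wy": 0,"wz": 0}
    - {"tx": 0,"ty": 0.01,"tz": 0,"wx": 0,"wy": 0,"wz": 0}
    - {"tx": 0,"ty": 0.01,"tz": 0,"wx": 0,"wy": 0,"wz": 0}
    - {"tx": 0,"ty": 0.01,"tz": 0,"wx": 0,"wy": 0,"wz": 0}
  grip: 0
  squeeze: 60

```text
time_s: 21.83
ee_pos: [0.5119, 0.076, 0.0783]
orientation: [-3.137, 0.0, 1.425]
contact_force: [-9.6, 0.9, 11.4]
opening: 0.0135
finger_force: 59.3
```

```bash
cat >> h.py <<'E'
def shfit(tag):
    "slide travel: match the cup patch of the first picture against the present one, both views, plus reading of arm"
    s=get_state();sh=np.load('poses.npy')[2];d=s['ee_pos'][:2]-sh[:2];c,q=np.cos(sh[2]),np.sin(sh[2]);F=s['contact_force']
    return dict(t=round(s['time_s'],2),along=round(1e3*(-q*d[0]+c*d[1]),1),across=round(1e3*(c*d[0]+q*d[1]),1),z=round(1e3*s['ee_pos'][2],1),F_al=round(-q*F[0]+c*F[1],1),F=F.round(1),yaw=round(s['orientation'][2],4))
E
python3 -c "
from h import *
print(shfit(''))"
```

```text
{'t': 21.83, 'along': np.float64(-79.7), 'across': np.float64(-1.3), 'z': np.float64(78.3), 'F_al': np.float64(-0.5), 'F': array([-9.6,  0.9, 11.4]), 'yaw': np.float64(1.425)}
```

Gripped. There is a small side load, so I'll nudge to relax it, then slide 110 mm along the rail, up to just before the plate's ramp.

Request:
apply_moves:
  rows:
    - {"tx": -0.008,"ty": 0,"tz": 0.006,"wx": 0,"wy": 0,"wz": 0}
    - {"tx": 0.002,"ty": 0.066,"tz": 0.006,"wx": 0,"wy": 0,"wz": 0}
    - {"tx": 0.013,"ty": 0.145,"tz": 0.006,"wx": 0,"wy": 0,"wz": 0}
    - {"tx": 0.028,"ty": 0.244,"tz": 0.006,"wx": 0,"wy": 0,"wz": 0}
    - {"tx": 0.043,"ty": 0.343,"tz": 0.006,"wx": 0,"wy": 0,"wz": 0}
    - {"tx": 0.057,"ty": 0.442,"tz": 0.006,"wx": 0,"wy": 0,"wz": 0}
    - {"tx": 0.072,"ty": 0.541,"tz": 0.006,"wx": 0,"wy": 0,"wz": 0}
    - {"tx": 0.087,"ty": 0.64,"tz": 0.006,"wx": 0,"wy": 0,"wz": 0}
    - {"tx": 0.099,"ty": 0.725,"tz": 0.006,"wx": 0,"wy": 0,"wz": 0}
    - {"tx": 0.099,"ty": 0.725,"tz": 0.006,"wx": 0,"wy": 0,"wz": 0}

```text
time_s: 22.67
ee_pos: [0.5292, 0.1872, 0.0784]
orientation: [-3.141, -0.001, 1.427]
contact_force: [2.8, 2.2, -12.4]
opening: 0.0131
finger_force: 60.4
```

```bash
cat >> h.py <<'E'
def cupfit():
    "where the cup stands along the slide: cross-correlate the rendered rim? use bright cup template from e_side/top shifted by warp"
    out={}
    sh=np.load('poses.npy')[2]
    for n in('top','side'):
        a=cv2.imread(f'pics/e_{n}.png');d=np.mean([vision.get_image(n)['img'].astype(float) for _ in range(2)],0).astype(np.uint8)
        L=[[.06,.06,.068],[.06,-.058,.068],[-.06,-.058,.068],[-.06,.06,.068]]
        P=proj(n,T(sh,L)).astype(np.float32);best=[]
        m=np.zeros(a.shape[:2],np.uint8);cv2.fillPoly(m,[P.astype(int)],255)
        g0=cv2.cvtColor(a,cv2.COLOR_BGR2GRAY).astype(np.float32);g1=cv2.cvtColor(d,cv2.COLOR_BGR2GRAY).astype(np.float32)
        for t in np.arange(.09,.18,.0005):
            Q=proj(n,T(sh,np.array(L)+[0,t,0])).astype(np.float32);H=cv2.getPerspectiveTransform(P,Q)
            w=cv2.warpPerspective(g1,H,(640,480),flags=cv2.INTER_LINEAR|cv2.WARP_INVERSE_MAP)
            e=np.minimum(abs(w-g0),25)[m>0].mean();best.append((e,t))
        out[n]=min(best)
    return out
E
python3 -c "
from h import *
print(shfit(''),cupfit())"
```

```text
{'t': 22.67, 'along': np.float64(32.8), 'across': np.float64(-0.6), 'z': np.float64(78.4), 'F_al': np.float64(2.6), 'F': array([  2.8,   2.2, -12.4]), 'yaw': np.float64(1.427)} {'top': (np.float32(22.22439), np.float64(0.17950000000000008)), 'side': (np.float32(21.620144), np.float64(0.17950000000000008))}
```

Request:
apply_moves:
  rows:
    - {"tx": 0.005,"ty": 0.033,"tz": -0.003,"wx": 0,"wy": 0,"wz": 0}
    - {"tx": 0.01,"ty": 0.066,"tz": -0.003,"wx": 0,"wy": 0,"wz": 0}
    - {"tx": 0.015,"ty": 0.099,"tz": -0.003,"wx": 0,"wy": 0,"wz": 0}
    - {"tx": 0.02,"ty": 0.132,"tz": -0.003,"wx": 0,"wy": 0,"wz": 0}

```text
time_s: 23.2
ee_pos: [0.5317, 0.2035, 0.0785]
orientation: [-3.141, 0.003, 1.424]
contact_force: [1.9, -10.2, -10.4]
opening: 0.0133
finger_force: 60.3
```

Request:
apply_moves:
  rows:
    - {"tx": 0.005,"ty": 0.033,"tz": 0,"wx": 0,"wy": 0,"wz": 0}
    - {"tx": 0.009,"ty": 0.06,"tz": 0,"wx": 0,"wy": 0,"wz": 0}

```text
time_s: 23.37
ee_pos: [0.5329, 0.2112, 0.0785]
orientation: [-3.141, 0.006, 1.424]
contact_force: [0.9, -15.4, -9.7]
opening: 0.0129
finger_force: 60.7
```

```bash
python3 -c "
from h import *
print(shfit(''))"
```

```text
{'t': 23.37, 'along': np.float64(57.1), 'across': np.float64(-0.4), 'z': np.float64(78.5), 'F_al': np.float64(-15.1), 'F': array([  0.9, -15.4,  -9.7]), 'yaw': np.float64(1.4236)}
```

Request:
apply_moves:
  rows:
    - {"tx": 0,"ty": 0,"tz": -0.004,"wx": 0,"wy": 0,"wz": 0}
    - {"tx": 0,"ty": 0,"tz": -0.006,"wx": 0,"wy": 0,"wz": 0}
    - {"tx": 0,"ty": 0,"tz": -0.006,"wx": 0,"wy": 0,"wz": 0}

```text
time_s: 23.62
ee_pos: [0.5334, 0.2142, 0.0784]
orientation: [-3.141, -0.002, 1.426]
contact_force: [-1.5, 2.9, -2.6]
opening: 0.0138
finger_force: 61.5
```

```bash
python3 -c "
from h import *
print(shfit(''),get_state()['moment'].round(2))"
```

```text
{'t': 23.62, 'along': np.float64(60.2), 'across': np.float64(-0.3), 'z': np.float64(78.4), 'F_al': np.float64(2.6), 'F': array([-1.5,  2.9, -2.6]), 'yaw': np.float64(1.4256)} [ 0.52  0.39 -0.31]
```

Request:
apply_moves:
  rows:
    - {"tx": 0.003,"ty": 0.02,"tz": 0,"wx": 0,"wy": 0,"wz": 0}
    - {"tx": 0.006,"ty": 0.04,"tz": 0,"wx": 0,"wy": 0,"wz": 0}
    - {"tx": 0.006,"ty": 0.04,"tz": 0,"wx": 0,"wy": 0,"wz": 0}
    - {"tx": 0.006,"ty": 0.04,"tz": 0,"wx": 0,"wy": 0,"wz": 0}

```text
time_s: 23.95
ee_pos: [0.5344, 0.2204, 0.0783]
orientation: [-3.141, -0.002, 1.426]
contact_force: [-2.5, 4.1, 1.5]
opening: 0.013
finger_force: 62.1
```

Request:
apply_moves:
  rows:
    - {"tx": 0.002,"ty": 0.013,"tz": 0,"wx": 0,"wy": 0,"wz": 0}
    - {"tx": 0.002,"ty": 0.013,"tz": 0,"wx": 0,"wy": 0,"wz": 0}

```text
time_s: 24.12
ee_pos: [0.5346, 0.2218, 0.0783]
orientation: [-3.141, -0.001, 1.425]
contact_force: [-4.0, 4.2, 5.7]
opening: 0.013
finger_force: 62.6
```

Request:
apply_moves:
  rows:
    - {"tx": 0.002,"ty": 0.013,"tz": 0,"wx": 0,"wy": 0,"wz": 0}
    - {"tx": 0.002,"ty": 0.013,"tz": 0,"wx": 0,"wy": 0,"wz": 0}

```text
time_s: 24.28
ee_pos: [0.5349, 0.2238, 0.0783]
orientation: [-3.141, -0.001, 1.425]
contact_force: [-3.9, 2.1, 6.5]
opening: 0.0132
finger_force: 62.8
```

```bash
python3 -c "
from h import *
print(shfit(''),get_state()['moment'].round(2))"
```

```text
{'t': 24.28, 'along': np.float64(69.9), 'across': np.float64(-0.2), 'z': np.float64(78.3), 'F_al': np.float64(1.5), 'F': array([-3.9,  2.1,  6.5]), 'yaw': np.float64(1.4254)} [ 0.45  0.99 -0.33]
```

Request:
apply_moves:
  rows:
    - {"tx": 0.002,"ty": 0.013,"tz": 0.002,"wx": 0,"wy": 0,"wz": 0}
    - {"tx": 0.002,"ty": 0.013,"tz": 0.002,"wx": 0,"wy": 0,"wz": 0}

```text
time_s: 24.45
ee_pos: [0.5352, 0.2254, 0.0783]
orientation: [-3.141, -0.0, 1.425]
contact_force: [-3.9, 1.0, 5.2]
opening: 0.013
finger_force: 62.6
```

Request:
apply_moves:
  rows:
    - {"tx": 0.001,"ty": 0.01,"tz": 0,"wx": 0,"wy": 0,"wz": 0}
    - {"tx": 0.001,"ty": 0.01,"tz": 0,"wx": 0,"wy": 0,"wz": 0}

```text
time_s: 24.62
ee_pos: [0.5353, 0.226, 0.0784]
orientation: [-3.141, 0.002, 1.425]
contact_force: [-4.1, -4.3, 6.8]
opening: 0.0131
finger_force: 62.9
```

```bash
python3 -c "
from h import *
print(shfit(''),get_state()['moment'].round(2))"
```

```text
{'t': 24.62, 'along': np.float64(72.1), 'across': np.float64(-0.2), 'z': np.float64(78.4), 'F_al': np.float64(-4.9), 'F': array([-4.1, -4.3,  6.8]), 'yaw': np.float64(1.4246)} [-0.58  0.91 -0.22]
```

The forces suggest that the ball is at the notch, but they are ambiguous. I'll let go so the ball can centre the shuttle, step aside, and measure the travel with the cameras.

Request:
apply_moves:
  rows:
    - {"tx": 0,"ty": 0,"tz": 0,"wx": 0,"wy": 0,"wz": 0}
    - {"tx": 0,"ty": 0,"tz": 0,"wx": 0,"wy": 0,"wz": 0}
    - {"tx": 0,"ty": 0,"tz": 0,"wx": 0,"wy": 0,"wz": 0}
    - {"tx": 0,"ty": 0,"tz": 0,"wx": 0,"wy": 0,"wz": 0}
    - {"tx": 0,"ty": 0,"tz": 0,"wx": 0,"wy": 0,"wz": 0}
    - {"tx": 0,"ty": 0,"tz": 0,"wx": 0,"wy": 0,"wz": 0}
    - {"tx": 0,"ty": 0,"tz": 0,"wx": 0,"wy": 0,"wz": 0}
  grip: 1

```text
time_s: 25.2
ee_pos: [0.5353, 0.2266, 0.078]
orientation: [-3.141, 0.0, 1.425]
contact_force: [-0.4, 0.2, -0.3]
opening: 0.0853
finger_force: 0.0
```

Request:
apply_moves:
  rows:
    - {"tx": 0,"ty": 0,"tz": 0.2,"wx": 0,"wy": 0,"wz": 0}
    - {"tx": 0,"ty": 0,"tz": 0.45,"wx": 0,"wy": 0,"wz": 0}
    - {"tx": 0,"ty": 0,"tz": 0.7,"wx": 0,"wy": 0,"wz": 0}
    - {"tx": 0,"ty": -0.2,"tz": 0.8,"wx": 0,"wy": 0,"wz": 0}
    - {"tx": 0,"ty": -0.45,"tz": 0.8,"wx": 0,"wy": 0,"wz": 0}
    - {"tx": 0,"ty": -0.7,"tz": 0.8,"wx": 0,"wy": 0,"wz": 0}
    - {"tx": 0,"ty": -1,"tz": 0.8,"wx": 0,"wy": 0,"wz": 0}

```text
time_s: 25.78
ee_pos: [0.5352, 0.0791, 0.1986]
orientation: [3.141, -0.0, 1.427]
contact_force: [1.0, 0.2, -1.3]
opening: 0.0853
finger_force: 0.0
```

Request:
apply_moves:
  rows:
    - {"tx": 0,"ty": -0.25,"tz": 0,"wx": 0,"wy": 0,"wz": 0}
    - {"tx": 0,"ty": -0.5,"tz": 0,"wx": 0,"wy": 0,"wz": 0}
    - {"tx": 0,"ty": -0.75,"tz": 0,"wx": 0,"wy": 0,"wz": 0}
    - {"tx": 0,"ty": -1,"tz": 0,"wx": 0,"wy": 0,"wz": 0}
    - {"tx": 0,"ty": -1,"tz": 0,"wx": 0,"wy": 0,"wz": 0}

```text
time_s: 26.2
ee_pos: [0.5354, -0.076, 0.1981]
orientation: [3.141, 0.003, 1.42]
contact_force: [-0.4, -0.1, -0.3]
opening: 0.0854
finger_force: 0.0
```

```bash
cat > cf.py <<'E'
from h import *
sh,pl=np.load('poses.npy')[2:4]
ims={n:np.mean([vision.get_image(n)['img'].astype(float) for _ in range(4)],0).astype(np.uint8) for n in('top','side')}
for n in ims: cv2.imwrite(f'pics/h_{n}.png',ims[n])
def match(n,L,rng,T0,ref,img,sub):
    P=proj(n,T(T0,L)).astype(np.float32);m=np.zeros((480,640),np.uint8);cv2.fillPoly(m,[np.round(P).astype(int)],255)
    g=lambda i:cv2.GaussianBlur(cv2.cvtColor(i,cv2.COLOR_BGR2GRAY),(3,3),0).astype(np.float32);a,b=g(ref),g(img);r=[]
    for t in rng:
        H=cv2.getPerspectiveTransform(P,proj(n,T(T0,np.array(L)+[0,t,0])).astype(np.float32))
        w=cv2.warpPerspective(b,H,(640,480),flags=cv2.INTER_LINEAR|cv2.WARP_INVERSE_MAP);r.append(np.corrcoef(w[m>0],a[m>0])[0,1])
    k=int(np.argmax(r));return round(1e3*rng[k],1),round(r[k],3)
rng=np.arange(.12,.18,.0005)
for n in ims:
    ref=cv2.imread(f'pics/e_{n}.png')
    print(n,'cup',match(n,[[.058,.06,.068],[.058,-.058,.068],[-.058,-.058,.068],[-.058,.06,.068]],rng,sh,ref,ims[n],0),
     'handle',match(n,[[.012,-.06,.105],[.012,-.094,.105],[-.012,-.094,.105],[-.012,-.06,.105]],rng,sh,ref,ims[n],0))
E
python3 cf.py; python3 - <<'E'
from h import *
# fresh plate centroid (before picture) in both views: brass colour
for n in('top','side'):
    im=cv2.imread(f'pics/{n}0.png');h=cv2.cvtColor(im,cv2.COLOR_BGR2HSV);pl=np.load('poses.npy')[3];sh=np.load('poses.npy')[2]
    k=np.zeros((480,640),np.uint8);cv2.fillPoly(k,[proj(n,T(pl,[[.014,.034,.015],[.014,-.034,.015],[-.014,-.034,.015],[-.014,.034,.015]])).astype(int)],255)
    m=cv2.inRange(h,(12,120,70),(30,255,255))&k;M=cv2.moments(m,True);c=(M['m10']/M['m00'],M['m01']/M['m00']);w=back(n,c,.0145);d=w[:2]-sh[:2];C,S=np.cos(sh[2]),np.sin(sh[2])
    print(n,M['m00'],'plate centre in shuttle frame mm',1e3*np.array([C*d[0]+S*d[1],-S*d[0]+C*d[1]]).round(4))
    # brightness profile along plate: notch
    p=np.arange(-.03,.0301,.001);P=np.array([proj(n,T(pl,[[x,y,.0165]]))[0] for y in p for x in(-.005,0,.005)]).astype(np.float32)
    v=cv2.remap(cv2.cvtColor(im,cv2.COLOR_BGR2GRAY).astype(np.float32),P[:,0].reshape(-1,1),P[:,1].reshape(-1,1),cv2.INTER_LINEAR).reshape(-1,3).mean(1);print(' '.join('%d'%x for x in v))
E
```

```text
top cup (np.float64(150.5), np.float64(0.958)) handle (np.float64(142.5), np.float64(0.913))
side cup (np.float64(150.0), np.float64(0.932)) handle (np.float64(152.0), np.float64(0.108))
top 168.0 plate centre in shuttle frame mm [-61.1 153.2]
47 56 64 69 73 80 86 89 90 91 90 89 88 88 88 88 89 91 93 94 96 96 96 96 96 96 96 96 96 95 94 91 87 81 78 78 82 88 92 94 94 94 93 92 90 88 87 87 87 88 89 90 89 88 86 80 71 59 46 37 32
side 498.0 plate centre in shuttle frame mm [-60.6 154.6]
69 80 93 104 114 120 125 128 126 124 125 125 123 123 123 126 129 133 136 138 136 136 132 128 124 121 121 124 128 129 128 128 128 128 130 132 134 134 135 137 138 137 135 132 130 129 128 129 130 132 132 131 130 129 128 125 121 110 93 77 66
```

Both views put the cup's travel at about 150.3 mm, and the plate centre comes out at about 152 to 154 mm. That is too close to call. I'll regrip and test it with gentle pushes both ways: a seated ball resists to 8 to 12 N.

Request:
apply_moves:
  rows:
    - {"tx": 0,"ty": 0.25,"tz": 0,"wx": 0,"wy": 0,"wz": 0}
    - {"tx": 0,"ty": 0.5,"tz": 0,"wx": 0,"wy": 0,"wz": 0}
    - {"tx": 0,"ty": 0.75,"tz": 0,"wx": 0,"wy": 0,"wz": 0}
    - {"tx": 0,"ty": 1,"tz": 0,"wx": 0,"wy": 0,"wz": 0.003}
    - {"tx": 0,"ty": 1,"tz": 0,"wx": 0,"wy": 0,"wz": 0.003}

```text
time_s: 27.02
ee_pos: [0.5345, 0.0863, 0.1981]
orientation: [-3.141, -0.002, 1.436]
contact_force: [-0.9, -0.4, -0.7]
opening: 0.0856
finger_force: 0.0
```

Request:
apply_moves:
  rows:
    - {"tx": 0,"ty": 0.25,"tz": 0,"wx": 0,"wy": 0,"wz": 0}
    - {"tx": 0,"ty": 0.5,"tz": 0,"wx": 0,"wy": 0,"wz": 0}
    - {"tx": 0,"ty": 0.75,"tz": 0,"wx": 0,"wy": 0,"wz": 0}
    - {"tx": 0,"ty": 0.95,"tz": 0,"wx": 0,"wy": 0,"wz": 0}
    - {"tx": 0,"ty": 1,"tz": 0,"wx": 0,"wy": 0,"wz": 0}
    - {"tx": 0,"ty": 1,"tz": -0.15,"wx": 0,"wy": 0,"wz": 0}
    - {"tx": 0,"ty": 1,"tz": -0.25,"wx": 0,"wy": 0,"wz": 0}
    - {"tx": 0,"ty": 1,"tz": -0.25,"wx": 0,"wy": 0,"wz": 0}

```text
time_s: 27.68
ee_pos: [0.5331, 0.2297, 0.1577]
orientation: [-3.137, 0.003, 1.431]
contact_force: [-1.2, -0.2, -0.3]
opening: 0.0853
finger_force: 0.0
```

```bash
python3 -c "
from h import *
print(shfit(''),get_state()['ee_pos'])"
```

```text
{'t': 27.68, 'along': np.float64(75.5), 'across': np.float64(-2.9), 'z': np.float64(157.7), 'F_al': np.float64(-0.4), 'F': array([-1.2, -0.2, -0.3]), 'yaw': np.float64(1.4311)} [0.53313768 0.22972306 0.15768578]
```

Request:
apply_moves:
  rows:
    - {"tx": 0.008,"ty": -0.02,"tz": 0,"wx": 0,"wy": 0,"wz": -0.003}
    - {"tx": 0.008,"ty": -0.02,"tz": -0.15,"wx": 0,"wy": 0,"wz": -0.003}
    - {"tx": 0.008,"ty": -0.02,"tz": -0.3,"wx": 0,"wy": 0,"wz": -0.003}
    - {"tx": 0.008,"ty": -0.02,"tz": -0.45,"wx": 0,"wy": 0,"wz": -0.003}
    - {"tx": 0.008,"ty": -0.02,"tz": -0.52,"wx": 0,"wy": 0,"wz": -0.003}
    - {"tx": 0.008,"ty": -0.02,"tz": -0.52,"wx": 0,"wy": 0,"wz": -0.003}
    - {"tx": 0.008,"ty": -0.02,"tz": -0.52,"wx": 0,"wy": 0,"wz": -0.003}

```text
time_s: 28.27
ee_pos: [0.5369, 0.2267, 0.0834]
orientation: [-3.141, 0.0, 1.425]
contact_force: [0.1, -0.6, 0.0]
opening: 0.0857
finger_force: 0.0
```

```bash
python3 -c "
from h import *
print(shfit(''),get_state()['ee_pos'])"
```

```text
{'t': 28.27, 'along': np.float64(73.0), 'across': np.float64(1.3), 'z': np.float64(83.4), 'F_al': np.float64(-0.5), 'F': array([ 0.1, -0.6,  0. ]), 'yaw': np.float64(1.4247)} [0.53689358 0.22671837 0.08338405]
```

Request:
apply_moves:
  rows:
    - {"tx": -0.008,"ty": 0,"tz": -0.025,"wx": 0,"wy": 0,"wz": 0}
    - {"tx": -0.008,"ty": 0,"tz": -0.025,"wx": 0,"wy": 0,"wz": 0}
    - {"tx": -0.008,"ty": 0,"tz": -0.025,"wx": 0,"wy": 0,"wz": 0}

```text
time_s: 28.52
ee_pos: [0.5357, 0.227, 0.0797]
orientation: [3.141, -0.0, 1.425]
contact_force: [-0.4, 0.0, -0.3]
opening: 0.0852
finger_force: 0.0
```

Request:
apply_moves:
  rows:
    - {"tx": 0,"ty": 0,"tz": 0,"wx": 0,"wy": 0,"wz": 0}
    - {"tx": 0,"ty": 0,"tz": 0,"wx": 0,"wy": 0,"wz": 0}
    - {"tx": 0,"ty": 0,"tz": 0,"wx": 0,"wy": 0,"wz": 0}
    - {"tx": 0,"ty": 0,"tz": 0,"wx": 0,"wy": 0,"wz": 0}
    - {"tx": 0,"ty": 0,"tz": 0,"wx": 0,"wy": 0,"wz": 0}
    - {"tx": 0,"ty": 0,"tz": 0,"wx": 0,"wy": 0,"wz": 0}
    - {"tx": 0,"ty": 0,"tz": 0,"wx": 0,"wy": 0,"wz": 0}
    - {"tx": 0,"ty": 0,"tz": 0,"wx": 0,"wy": 0,"wz": 0}
    - {"tx": 0,"ty": 0,"tz": 0,"wx": 0,"wy": 0,"wz": 0}
  grip: 0
  squeeze: 60

```text
time_s: 29.27
ee_pos: [0.5354, 0.2269, 0.0789]
orientation: [-3.141, 0.0, 1.425]
contact_force: [0.2, -0.9, 2.3]
opening: 0.0132
finger_force: 58.5
```

```bash
python3 -c "
from h import *
print(shfit(''),get_state()['ee_pos'])"
```

```text
{'t': 29.27, 'along': np.float64(73.0), 'across': np.float64(-0.3), 'z': np.float64(78.9), 'F_al': np.float64(-0.8), 'F': array([ 0.2, -0.9,  2.3]), 'yaw': np.float64(1.4247)} [0.53536769 0.22687813 0.07890085]
```

Clean grip with nearly zero load. Now a forward push in small steps.

Request:
apply_moves:
  rows:
    - {"tx": 0.001,"ty": 0.007,"tz": 0,"wx": 0,"wy": 0,"wz": 0}
    - {"tx": 0.001,"ty": 0.007,"tz": 0,"wx": 0,"wy": 0,"wz": 0}
    - {"tx": 0.001,"ty": 0.007,"tz": 0,"wx": 0,"wy": 0,"wz": 0}

```text
time_s: 29.52
ee_pos: [0.5354, 0.2272, 0.0789]
orientation: [-3.141, 0.002, 1.424]
contact_force: [-1.5, -5.2, 4.5]
opening: 0.0133
finger_force: 58.9
```

Request:
apply_moves:
  rows:
    - {"tx": 0.001,"ty": 0.007,"tz": 0,"wx": 0,"wy": 0,"wz": 0}
    - {"tx": 0.001,"ty": 0.007,"tz": 0,"wx": 0,"wy": 0,"wz": 0}
    - {"tx": 0.001,"ty": 0.007,"tz": 0,"wx": 0,"wy": 0,"wz": 0}

```text
time_s: 29.77
ee_pos: [0.5355, 0.2275, 0.0789]
orientation: [-3.141, 0.003, 1.424]
contact_force: [-0.9, -8.3, 5.6]
opening: 0.0135
finger_force: 59.2
```

```bash
python3 -c "
from h import *
print(shfit(''),get_state()['ee_pos'])"
```

```text
{'t': 29.77, 'along': np.float64(73.6), 'across': np.float64(-0.2), 'z': np.float64(78.9), 'F_al': np.float64(-8.3), 'F': array([-0.9, -8.3,  5.6]), 'yaw': np.float64(1.424)} [0.53550356 0.22754143 0.0789124 ]
```

Request:
apply_moves:
  rows:
    - {"tx": -0.002,"ty": -0.014,"tz": 0,"wx": 0,"wy": 0,"wz": 0}
    - {"tx": -0.002,"ty": -0.014,"tz": 0,"wx": 0,"wy": 0,"wz": 0}
    - {"tx": -0.002,"ty": -0.014,"tz": 0,"wx": 0,"wy": 0,"wz": 0}

```text
time_s: 30.02
ee_pos: [0.5354, 0.2268, 0.0789]
orientation: [-3.141, 0.0, 1.425]
contact_force: [-0.1, -1.1, 4.2]
opening: 0.0133
finger_force: 58.9
```

Request:
apply_moves:
  rows:
    - {"tx": -0.001,"ty": -0.007,"tz": 0,"wx": 0,"wy": 0,"wz": 0}
    - {"tx": -0.001,"ty": -0.007,"tz": 0,"wx": 0,"wy": 0,"wz": 0}
    - {"tx": -0.001,"ty": -0.007,"tz": 0,"wx": 0,"wy": 0,"wz": 0}

```text
time_s: 30.27
ee_pos: [0.5353, 0.2265, 0.0789]
orientation: [-3.141, -0.001, 1.425]
contact_force: [0.7, 3.9, 3.2]
opening: 0.0136
finger_force: 58.7
```

```bash
python3 -c "
from h import *
print(shfit(''),get_state()['ee_pos'])"
```

```text
{'t': 30.27, 'along': np.float64(72.6), 'across': np.float64(-0.2), 'z': np.float64(78.9), 'F_al': np.float64(3.9), 'F': array([0.7, 3.9, 3.2]), 'yaw': np.float64(1.4254)} [0.53532546 0.22649431 0.07889134]
```

Request:
apply_moves:
  rows:
    - {"tx": -0.001,"ty": -0.006,"tz": 0,"wx": 0,"wy": 0,"wz": 0}
    - {"tx": -0.001,"ty": -0.006,"tz": 0,"wx": 0,"wy": 0,"wz": 0}
    - {"tx": -0.001,"ty": -0.006,"tz": 0,"wx": 0,"wy": 0,"wz": 0}

```text
time_s: 30.52
ee_pos: [0.5353, 0.2262, 0.0789]
orientation: [-3.141, -0.002, 1.426]
contact_force: [1.3, 7.4, 1.0]
opening: 0.0131
finger_force: 58.4
```

```bash
python3 -c "
from h import *
print(shfit(''),get_state()['ee_pos'])"
```

```text
{'t': 30.52, 'along': np.float64(72.3), 'across': np.float64(-0.2), 'z': np.float64(78.9), 'F_al': np.float64(7.5), 'F': array([1.3, 7.4, 1. ]), 'yaw': np.float64(1.4258)} [0.53528075 0.22619206 0.07889494]
```

The shuttle holds against about 8 N both ways within 0.7 mm, so the ball is seated in the notch. I'll return to neutral load and check.

Request:
apply_moves:
  rows:
    - {"tx": 0.002,"ty": 0.013,"tz": 0,"wx": 0,"wy": 0,"wz": 0}
    - {"tx": 0.002,"ty": 0.013,"tz": 0,"wx": 0,"wy": 0,"wz": 0}
    - {"tx": 0.002,"ty": 0.013,"tz": 0,"wx": 0,"wy": 0,"wz": 0}
    - {"tx": 0.002,"ty": 0.013,"tz": 0,"wx": 0,"wy": 0,"wz": 0}
    - {"tx": 0.002,"ty": 0.013,"tz": 0,"wx": 0,"wy": 0,"wz": 0}

```text
time_s: 30.93
ee_pos: [0.5353, 0.2268, 0.0789]
orientation: [-3.141, 0.0, 1.425]
contact_force: [-0.6, -0.2, 4.7]
opening: 0.013
finger_force: 59.1
```

```bash
python3 - <<'E'
from h import *
print(shfit(''))
# beads seen in the cup in the unobstructed picture taken after the slide (h_top): bright warm spots against cup floor
sh=np.load('poses.npy')[2]
for n in('top',):
    for f,t in(('e',0),('h',.1505)):
        im=cv2.imread(f'pics/{f}_{n}.png').astype(int);k=np.zeros((480,640),np.uint8)
        cv2.fillPoly(k,[proj(n,T(sh,np.array([[.048,.05,.04],[.048,-.05,.04],[-.05,-.05,.04],[-.05,.05,.04]])+[0,t,0])).astype(int)],255)
        m=((im[:,:,2]-im[:,:,0]>12)&(k>0)).astype(np.uint8);c,_,st,ce=cv2.connectedComponentsWithStats(m);print(f,[(st[i,4],ce[i].round(0)) for i in range(1,c) if st[i,4]>4])
E
```

```text
{'t': 30.93, 'along': np.float64(72.9), 'across': np.float64(-0.3), 'z': np.float64(78.9), 'F_al': np.float64(-0.3), 'F': array([-0.6, -0.2,  4.7]), 'yaw': np.float64(1.4249)}
e [(np.int32(93), array([244., 283.]))]
h [(np.int32(13), array([197., 259.])), (np.int32(34), array([171., 271.])), (np.int32(33), array([182., 272.])), (np.int32(34), array([189., 274.]))]
```

Three beads are in the cup (34, 33 and 34 px), the load along the rail is nil and the handle is held. Handing in.

```bash
python3 -c "
from bench import robot
print(robot.sign_off())"
```

```text
the job is handed in; nothing more can be done
None
```

I handed the job in at about 31 s: the three beads are in the cup, the scoop stands upright back where it was, and the shuttle's ball is seated in the notch (held against about 8 N both ways) with the handle still gripped; no verdict was returned.

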